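# Unhang a centrifuge bucket and locate it at the tube opener

## Task

The run is over: lift the bucket with the red-capped tubes straight up off its trunnion pins and out of the centrifuge, keeping it upright, without letting it swing, turning the rotor or unhooking the other buckets. Set it down gently in the square nest of the blue carrier plate, let go of it, and only then slide the loaded carrier on its bed until it is fully home against both dowel pins and the end stop. Leave the cups, the bottle and the pen where they are.

Things in the scene. Friction and masses are not known exactly. Their poses are not given: they have to be found in the camera images.
- bucket_red: The bucket to move: aluminium cup 52 x 52 x 64 mm high with four red-capped tubes (cap tops 84 mm above its underside) and a black grip plate, 0.3 to 0.5 kg. Origin: centre of the underside, z up; hanging, x points away from the rotor axis and y along its two pins. It starts about 90 mm above the bench.
- bucket_grip (a point): The point to grip: on the grip plate, on the bucket's centre line, 105 mm above its underside, axes as the bucket's. The plate is 10 mm thick along x, 32 mm wide along y, its top 116 mm above the underside; it stands free above the caps (84 mm). Gripped across its thickness, its flat faces keep the bucket from swinging.
- bucket_pivot (a point): Middle of the red bucket's swing axis (its y), 60 mm above its underside. On each y side a steel lug (out to 39 mm, 26 mm wide along x, 44 to 72 mm above the underside) hangs over a 10 mm pin by a slot 14 mm wide, open below. It must rise 22 mm straight up to be clear of the pins.
- bucket_white: Same bucket with white-capped tubes, hanging opposite the red one. Leave it hanging.
- bucket_e1: Same bucket without tubes, hanging a quarter turn from the red one. Leave it hanging.
- bucket_e2: Same bucket without tubes, hanging opposite the other empty one. Leave it hanging.
- rotor_axis (a point): Point on the upright axis of the rotor, at the height of the pins (150 mm above the bench). The buckets hang at 85 mm from it; hub and screw are 22 mm in radius and end 22 mm above this point; the arms reach 12 mm above it.
- rotor (a joint): Turn of the rotor in rad from where it stood at the start. It turns freely (about 0.03 N m of friction).
- centrifuge: White bench centrifuge, 370 (x) x 450 (y) mm, fixed. Origin on the bench on the rotor axis; it reaches from 215 mm on its -y side (control panel) to 235 mm on its +y side. Its top and the rim of its round bowl (158 mm radius about the origin) are 211 mm above the bench; the lid stands open on the +y side, up to 0.57 m.
- carrier: Blue plastic carrier plate, 130 (x) x 140 (y) x 20 mm, 0.28 to 0.46 kg, lying loose on the station's bed. Origin at the centre of its underside. A square nest, 60 mm inside with lips 5 mm thick and 8 mm high, stands on it (see carrier_nest).
- carrier_nest (a point): Centre of the nest's floor, 25 mm along x and 30 mm along y from the carrier's centre, 20 mm above its underside, axes as the carrier's. The bucket's 52 mm foot fits in square, any of the four ways round.
- station: Tube-opening station, fixed: aluminium bed, top 12 mm above the bench, x -110 to 180, y -120 to 120 mm. Origin on the bench. Dowels 12 mm thick, 24 mm high, at x 94, y -19 and 56 mm; end stop: block with its face at y = 106, x 6 to 40 mm, 24 mm high. A column (24 mm thick, 222 mm high) at x 152, y -30 mm carries the opener's head, swung away to x 250, y -150 mm, above 118 mm.
- carrier_home (a point): Where the carrier's origin lies when its +x side touches both dowels and its +y side touches the end stop: station x = +23, y = +36 mm, on the bed; axes as the station's, and then also the carrier's. The carrier starts 25 to 45 mm short of it in both directions, slightly turned. Slippery plastic on polished metal: loaded, it slides under 0.6 to 2 N.
- cup_a: Paper cup, 72 mm wide, 85 mm high, a bystander.
- cup_b: Second paper cup, a bystander.
- wash_bottle: White bottle with a blue cap, 60 mm wide, 150 mm high, a bystander.
- pen_red: Red pen lying on the bench, a bystander.

How it is judged:
On the way, in this order (a step that is already met when the one before it is completed fails the run):
1. the red bucket has been lifted clear of the pins and above the rim, upright (height (world z) of bucket_red above 0.211 m and angle between bucket_red's own z axis and vertical below 0.26 rad), for 0.05 s.
2. the red bucket stands in the carrier's nest and the fingers have let go of it (horizontal distance between bucket_red and carrier_nest below 0.006 m and z of bucket_red in the frame of carrier_nest below 0.004 m and angle between bucket_red's own z axis and vertical below 0.06 rad and contact force between the fingers and bucket_red below 0.1 N), for 0.2 s.
3. the loaded carrier is home against both dowels and the end stop (horizontal distance between bucket_red and carrier_nest below 0.006 m and z of bucket_red in the frame of carrier_nest below 0.004 m and angle between bucket_red's own z axis and vertical below 0.06 rad and x of carrier in the frame of carrier_home above -0.003 m and y of carrier in the frame of carrier_home above -0.003 m and horizontal distance between carrier and carrier_home below 0.005 m and angle between the x axis of carrier and the x axis of carrier_home, either way round below 0.03 rad), for 0.2 s.
At the end, for the whole second after the job is handed in: Red bucket released, upright and fully down in the nest (6 mm sideways, 4 mm in height, 0.06 rad); carrier within 3 mm of both dowels and of the end stop, within 5 mm of carrier_home and square within 0.03 rad; both at rest; the other three buckets still hang on their pins (all of step 3 and contact force between the fingers and bucket_red below 0.1 N and linear speed of carrier below 0.01 m/s and linear speed of bucket_red below 0.02 m/s and z of each of bucket_white, bucket_e1, bucket_e2 in the frame of rotor_axis below -0.045 m); the robot touches nothing.
It fails at once if the red bucket swings or tilts more than 15 degrees (angle between bucket_red's own z axis and vertical above 0.26 rad).
It fails at once if the rotor is turned more than about 14 degrees (value of joint rotor above 0.25 rad or value of joint rotor below -0.25 rad).
It fails at once if another bucket is unhooked or swung more than 30 degrees (z of any of bucket_white, bucket_e1, bucket_e2 in the frame of rotor_axis above -0.045 m or angle between any of bucket_white, bucket_e1, bucket_e2's own z axis and vertical above 0.52 rad).
It fails at once if the red bucket is dropped into the nest (faster than 0.45 m/s within 30 mm of it) (distance between bucket_red and carrier_nest below 0.03 m and linear speed of bucket_red above 0.45 m/s).
It fails at once if a cup, the bottle or the pen is moved more than 30 mm (distance of any of cup_a, cup_b, wash_bottle, pen_red from where it was at the start of the episode above 0.03 m).
It also fails if it takes over 72 s, if anything falls off the work surface, if the arm or the gripper's body presses on something with over 40 N, if the wrist force passes 120 N, or if a joint passes its speed limit or range.

## Robot

A 6-joint arm with a two-finger parallel gripper is mounted at the origin on the work surface. World frame = base frame: x ahead of the robot, y to its left, z up, the work surface at z = 0. Lengths are in m, angles in rad, forces in N, time in s.
With the tool pointing down it reaches from about 0.375 to 0.975 m from the base axis. Payload 3.8 kg.
Tool frame: the origin (TCP) lies at the very end of the fingers, on their centre line; the grasp point (between the pads) lies 19 mm behind it; z points along the fingers, y is the direction in which the jaws open and shut (so a half turn about z gives the same grasp; the last joint's range is limited). The gripper opens to 85 mm and grips with 20 to 120 N. Pads are 22 mm wide; open, the fingers measure 114 mm over their backs; the gripper's body (76 mm by 85 mm) begins 54 mm behind the grasp point. The pads swing forward as they close: fully open they stand 13 mm farther back than shut.
Start: joints at [-0.037, 0.264, 1.604, -0, 1.274, -0.037], TCP at [0.675, -0, 0.231] pointing down, gripper open.
Joint ranges: [-2.63, 2.63], [-0.94, 2.18], [0.31, 2.57], [-1.31, 4.45], [0, 2.66], [-2.55, 2.55]. Speed limits (rad/s): [2.57, 2.57, 3.14, 3.14, 3.14, 3.14].

## Interface

Orientations are given as a 3x3 rotation matrix whose columns are the frame's x, y, z axes.
In Python, from workcell import env gives the robot as it stands.
- The arm moves only by the tool carry_out, never from a script. Its argument "series" is a list of rows, each a list of 5 numbers: the opening, from 0 (shut) to 1 (fully open), then the shift along the tool's x, y, z in units of 25 mm (1.0 is 25 mm), then the turn about the tool's z in units of 8 degrees (1.0 is 8 degrees). In form: [[fingers, dx, dy, dz, twist], ...]. A call has 1 to 12 rows; each row shifts and turns the commanded pose from where the row before left it, along the tool's axes as they then stand; what a row does not reach is not made up. A row lasts 1/10 s, in which the tool goes at most 50 mm and 8.59 degrees, less where a joint would pass 70% of its speed; a pose out of reach is approached as far as the arm can. A call is refused whole if a number of a shift passes 1 or a number of a turn 1, either way. A call with a gripper value outside its range is refused whole. The fingers move at their own pace and stop on an object; "force" is the grip in N (left out, the last holds). Time passes only in rows, so rows that do not move let the fingers close. It gives the time, the measured TCP pose, the force and the opening at its end, in the units of the state.
- env.sense(): the state, without advancing time (a new reading comes with each control period).
- env.capture(name): name is "scene" or "side" or "wrist"; returns the picture (400x640x3 uint8, red, green, blue); there is no depth.
- env.camera_model(name): a dict with "camera_matrix" (3x3 intrinsics, pixels), "k1" (the pictures are not rectified: a ray, as slopes to the right and down, at radius r is drawn at 1 + k1 r^2 times it, then the intrinsics apply), "origin" and "orientation" of the camera in the world. Camera axes: x right, y up, looking along -z (the intrinsics and any distortion apply to the point x, -y, -z); pixel columns grow to the right and rows downward; lengths in m; the calibration is good to about 2 mm. A picture is of the moment at which its call begins: read the wrist's pose just before it. camera_model takes no time and is no camera call; for the wrist camera it gives the pose at the moment of the call.
- env.finish_job(): hands the job in, once; it reports no verdict.
The state is a dict: "time": time; "joint_pos": joint angles; "joint_vel": joint speeds; "joint_torque": joint torques, N m; "ee_pos": TCP position; "orientation": TCP orientation; "ft_force": force on the tool from outside, world axes, zero at the start; "ft_torque": the same for the moment, N m; "gripper_width": finger opening in m.
Only numpy, scipy, OpenCV 4.12 (cv2) and the standard library are available. Lean on these libraries where they do the work, as an engineer would, in place of code of your own. Each camera call takes 0.05 s, during which the arm holds its last target.

## Working session

There is one attempt and no reset: what is moved stays moved. The work goes in short steps, Python scripts to look and compute and a tool call to move; the robot and the scene stay as the last step left them, time stands still between calls to the robot, and variables do not carry over. Pictures are saved under pics/ and viewed, and the job is handed in when it is done.

Besides the shell and the picture viewer there is one more tool, called after "Call:" as name([rows], argument=value, ...), one row to a line, values as JSON. carry_out: Moves the arm, as the interface text tells. Its arguments: {"type":"object","properties":{"series":{"type":"array","items":{"type":"array","items":{"type":"number"}}},"force":{"type":"number"}},"required":["series"]}

```bash
ls; mkdir -p pics; cat > h.py <<'E'
import numpy as np, cv2, json
from workcell import env
def cap(cam,name):
    m=env.camera_model(cam); im=np.array(env.capture(cam)); cv2.imwrite(f'pics/{name}.png',im[:,:,::-1])
    np.savez(f'pics/{name}.npz',im=im,K=m['camera_matrix'],k1=m['k1'],o=m['origin'],R=m['orientation'])
    return im
def load(name): return np.load(f'pics/{name}.npz')
def proj(d,P):
    P=np.atleast_2d(P); c=(P-d['o'])@d['R']; s=np.stack([c[:,0]/-c[:,2],-c[:,1]/-c[:,2]],1)
    s=s*(1+d['k1']*(s**2).sum(1,keepdims=True)); K=d['K']
    return np.stack([K[0,0]*s[:,0]+K[0,2],K[1,1]*s[:,1]+K[1,2]],1)
def ray(d,uv):
    K=d['K']; u=np.array([[list(map(float,uv))]])
    s=cv2.undistortPoints(u,np.array(K,float),np.array([float(d['k1']),0,0,0]))[0,0]
    v=d['R']@np.array([s[0],-s[1],-1.]); return d['o'],v/np.linalg.norm(v)
def onz(d,uv,z):
    o,v=ray(d,uv); return o+v*(z-o[2])/v[2]
def tri(d1,u1,d2,u2):
    A=np.zeros((3,3));b=np.zeros(3); L=[ray(d1,u1),ray(d2,u2)]
    for o,v in L: M=np.eye(3)-np.outer(v,v);A+=M;b+=M@o
    p=np.linalg.solve(A,b); return p,[np.linalg.norm((np.eye(3)-np.outer(v,v))@(p-o)) for o,v in L]
E
python3 - <<'E'
from h import *
np.set_printoptions(precision=4,suppress=True)
for c in ['scene','side','wrist']:
    cap(c,c+'0'); m=env.camera_model(c); print(c,m)
print(env.sense())
E
```

```text
pics
scene {'camera_matrix': array([[476.6846,   0.    , 319.228 ],
       [  0.    , 476.6846, 208.748 ],
       [  0.    ,   0.    ,   1.    ]]), 'k1': -0.12906185874512163, 'origin': array([ 0.8561, -0.766 ,  1.236 ]), 'orientation': array([[ 0.8792, -0.3983,  0.2616],
       [ 0.4763,  0.7513, -0.4568],
       [-0.0146,  0.5262,  0.8502]])}
side {'camera_matrix': array([[388.716 ,   0.    , 315.3537],
       [  0.    , 388.716 , 194.8353],
       [  0.    ,   0.    ,   1.    ]]), 'k1': -0.04563497633121373, 'origin': array([ 0.4335, -0.8596,  0.9302]), 'orientation': array([[ 0.991 ,  0.1088, -0.0786],
       [-0.1334,  0.7347, -0.6652],
       [-0.0146,  0.6697,  0.7425]])}
wrist {'camera_matrix': array([[311.1995,   0.    , 318.2894],
       [  0.    , 311.1995, 201.1872],
       [  0.    ,   0.    ,   1.    ]]), 'k1': -0.0592959861349239, 'origin': array([0.6748, 0.0744, 0.3719]), 'orientation': array([[ 1.    ,  0.0001,  0.0031],
       [-0.001 ,  0.9568,  0.2907],
       [-0.0029, -0.2907,  0.9568]])}
{'time': 0.15, 'joint_pos': array([-0.0368,  0.2646,  1.6051, -0.    ,  1.2737, -0.0369]), 'joint_vel': array([ 0.0013, -0.0039, -0.0036,  0.0016,  0.0007, -0.0012]), 'joint_torque': array([ -0.0004, -51.5906, -36.7959,  -0.0002,   0.0081,   0.    ]), 'ee_pos': array([0.6744, 0.0001, 0.2302]), 'orientation': array([[-0.0001,  1.    , -0.0018],
       [ 1.    ,  0.0001,  0.    ],
       [ 0.    , -0.0018, -1.    ]]), 'ft_force': array([-0.0174, -0.2086, -0.0647]), 'ft_torque': array([ 0.0262, -0.0326,  0.0275]), 'gripper_width': 0.08527110807063171}
```

View pics/scene0.png

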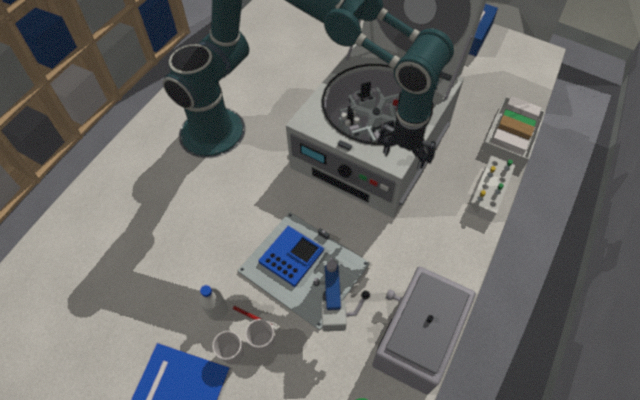

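View pics/side0.png

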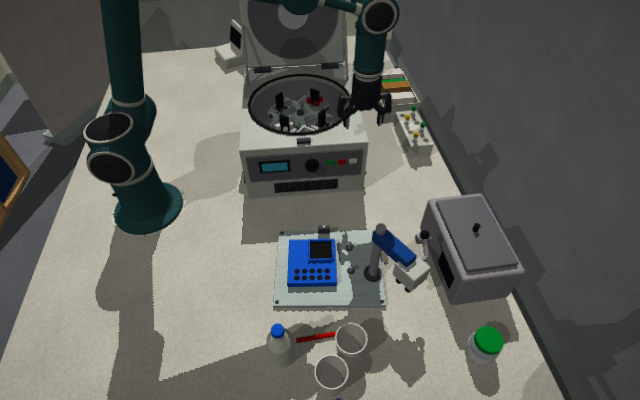

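View pics/wrist0.png

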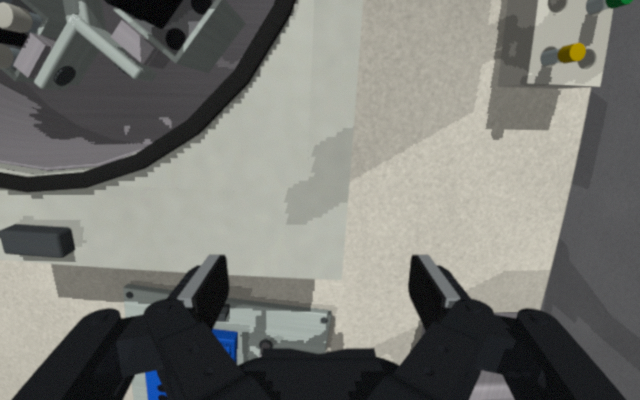

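The side view shows the red caps near (315,100), the four black grip plates, and the carrier near (313,262). The arm hides part of the bowl. I'll localise these roughly from the pictures I have.

```bash
python3 - <<'E'
from h import *
np.set_printoptions(precision=4,suppress=True)
s=load('side0');c=load('scene0');w=load('wrist0')
print('bowl side',onz(s,(300,103),.211))
print('redcaps side',onz(s,(315,100),.174),'scene',onz(c,(397,103),.174))
for p in [(280,101),(315,96),(322,116),(292,121)]: print('plate',p,onz(s,p,.2))
print('nest',onz(s,(321,250),.04),onz(c,(305,249),.04))
for n,d,b in [('side',s,(235,60,200,100)),('scene',c,(310,50,150,110))]:
    x,y,W,H=b; im=d['im'][y:y+H,x:x+W,::-1]; cv2.imwrite(f'pics/crop_{n}.png',cv2.resize(im,None,fx=4,fy=4,interpolation=cv2.INTER_CUBIC))
E
```

```text
bowl side [0.5138 0.1817 0.211 ]
redcaps side [0.5698 0.2447 0.174 ] scene [0.5584 0.2511 0.174 ]
plate (280, 101) [0.4518 0.219  0.2   ]
plate (315, 96) [0.5682 0.2295 0.2   ]
plate (322, 116) [0.5751 0.118  0.2   ]
plate (292, 121) [0.4807 0.107  0.2   ]
nest [ 0.5159 -0.2657  0.04  ] [ 0.5161 -0.259   0.04  ]
```

View pics/crop_side.png

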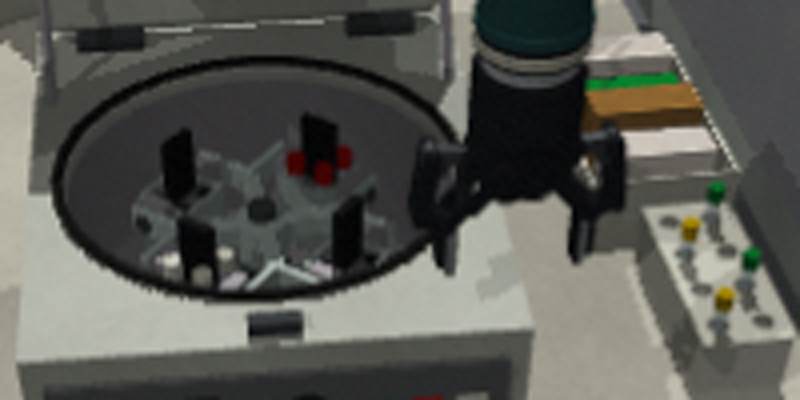

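View pics/crop_scene.png

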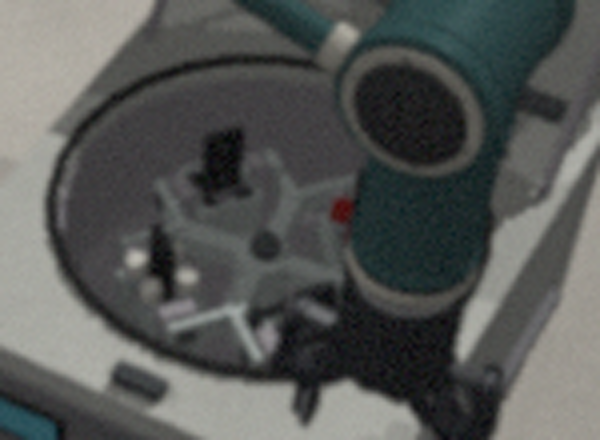

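The red bucket lies toward +x+y of the hub, near (0.56,0.25). I'll raise the arm and move it over the bowl for a closer look with the wrist camera.

Call:
carry_out([
  [1,0,0,-1,0],
  [1,0,0,-1,0],
  [1,0.7,-0.7,-1,0],
  [1,0.7,-0.7,-1,0],
  [1,0.7,-0.7,-0.5,0],
  [1,0.7,-0.7,0,0],
  [1,0.7,-0.7,0,0],
  [1,0.5,-0.5,0,0],
  [1,0,0,0,0],
  [1,0,0,0,0],
])

```text
time: 1.15
ee_pos: [0.575, 0.1, 0.3436]
orientation: [[-0.001, 1.0, 0.0], [1.0, 0.001, -0.001], [-0.001, 0.0, -1.0]]
ft_force: [-0.5, -0.4, 0.8]
gripper_width: 0.0853
```

```bash
python3 - <<'E'
from h import *
np.set_printoptions(precision=4,suppress=True)
cap('wrist','wrist1'); cap('scene','scene1');s=env.sense(); print(s['time'],s['ee_pos'])
E
```

```text
1.25 [0.5755 0.0995 0.3435]
```

View pics/wrist1.png

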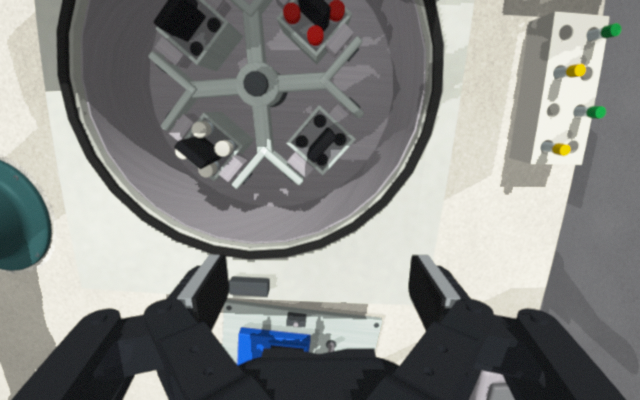

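The wrist picture shows the hub at (257,84) and the red caps at (291,13), (315,35) and (337,10), at the top edge of the frame. I'll shift 100 mm in +y for a full view.

Call:
carry_out([
  [1,0.8,-0.2,0,0],
  [1,0.8,-0.2,0,0],
  [1,0.8,-0.2,0,0],
  [1,0.8,-0.2,0,0],
  [1,0.8,-0.2,0,0],
  [1,0,0,0,0],
  [1,0,0,0,0],
])

```text
time: 1.95
ee_pos: [0.5505, 0.1995, 0.3434]
orientation: [[-0.0, 1.0, -0.0], [1.0, 0.0, -0.001], [-0.001, -0.0, -1.0]]
ft_force: [0.1, 0.1, -0.5]
gripper_width: 0.0855
```

```bash
python3 - <<'E'
from h import *
np.set_printoptions(precision=4,suppress=True)
im=cap('wrist','wrist2'); s=env.sense(); print(s['time'],s['ee_pos'])
cv2.imwrite('pics/w2c.png',cv2.resize(im[40:240,200:460,::-1],None,fx=3,fy=3,interpolation=cv2.INTER_CUBIC))
E
```

```text
2.0 [0.5506 0.1992 0.3435]
```

View pics/w2c.png

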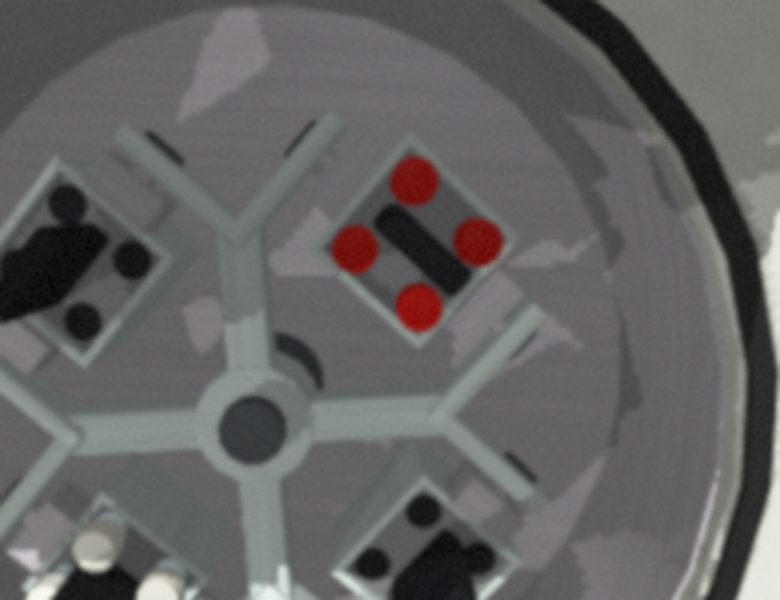

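View pics/wrist2.png

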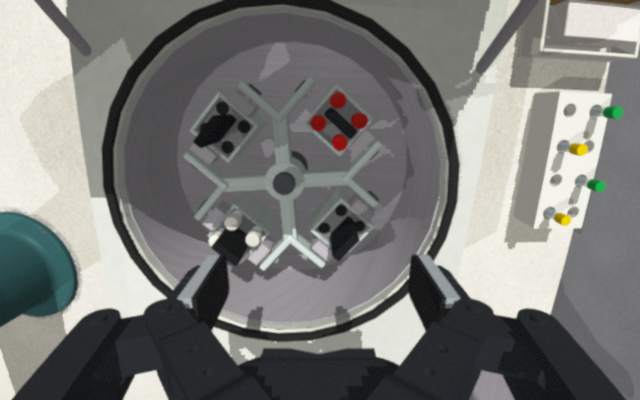

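The whole rotor is visible. The red caps surround the black plate near (340,122) and the hub is at (284,183). I'll measure these with masks.

```bash
cat > m.py <<'E'
from h import *
np.set_printoptions(precision=4,suppress=True)
d=load('wrist2'); im=d['im'].astype(int)
red=((im[:,:,0]>90)&(im[:,:,1]<60)&(im[:,:,2]<60)).astype(np.uint8)
n,l,st,ce=cv2.connectedComponentsWithStats(red)
C=[]
for i in range(1,n):
    if st[i,4]>40 and ce[i][0]<420:
        p=onz(d,ce[i],.174); C.append(p); print('cap',ce[i],st[i,4],p)
C=np.array(C); print('caps centre',C.mean(0), 'sides',[np.linalg.norm(C[i]-C[j]) for i in range(4) for j in range(i)])
dark=(im.max(2)<45).astype(np.uint8); dark[:100]=0;dark[145:]=0;dark[:,:318]=0;dark[:,365:]=0
n,l,st,ce=cv2.connectedComponentsWithStats(dark); i=1+np.argmax(st[1:,4]); print(st[i],ce[i])
cnt=cv2.findContours((l==i).astype(np.uint8),0,2)[0][0]; r=cv2.minAreaRect(cnt); b=cv2.boxPoints(r); P=np.array([onz(d,q,.206) for q in b]);print('plate',b.tolist(),P,P.mean(0),np.linalg.norm(P-np.roll(P,1,0),axis=1))
# hub by dark screw
print('hub px',onz(d,(200+252/3,40+430/3),.172))
rb=onz(d,(284,183),.172)
E
python3 m.py
```

```text
cap [337.7095 100.0571] 210 [0.5688 0.2804 0.174 ]
cap [358.85  120.185] 200 [0.5897 0.2616 0.174 ]
cap [318.0152 122.4848] 198 [0.55   0.2594 0.174 ]
cap [339.2591 141.4819] 193 [0.571 0.241 0.174]
caps centre [0.5698 0.2606 0.174 ] sides [np.float64(0.028052306891669297), np.float64(0.02821976699499455), np.float64(0.039769664120386135), np.float64(0.039409077356426424), np.float64(0.027819839715299957), np.float64(0.02788654789241632)]
[325 108  31  30 377] [340.1963 122.5119]
plate [[323.3577880859375, 113.80732727050781], [330.6385498046875, 106.07154846191406], [356.996337890625, 130.87889099121094], [349.715576171875, 138.6146697998047]] [[0.5547 0.2682 0.206 ]
 [0.5609 0.2747 0.206 ]
 [0.5843 0.2537 0.206 ]
 [0.5781 0.2469 0.206 ]] [0.5695 0.2609 0.206 ] [0.0316 0.009  0.0315 0.0092]
hub px [0.5147 0.198  0.172 ]
```

The sizes check out. The caps form a 28 mm square, the plate measures 31.5 x 9 mm, and the bucket is 83 mm from the hub. The plate centre is (0.5696,0.2607) and the bucket x axis points 48°. Before grasping, I'll fly over the carrier with the empty gripper and measure it without anything in the way.

Call:
carry_out([
  [1,-1,-0.1,0,0],
  [1,-1,-0.1,0,0],
  [1,-1,-0.1,0,0],
  [1,-1,-0.1,0,0],
  [1,-1,-0.1,0,0],
  [1,-1,-0.1,0,0],
  [1,-1,-0.1,0,0],
  [1,-1,-0.1,0,0],
  [1,-1,-0.1,0,0],
  [1,-1,-0.1,0,0],
  [1,-1,-0.1,0,0],
])

```text
time: 3.1
ee_pos: [0.5222, -0.0774, 0.3438]
orientation: [[0.002, 1.0, 0.0], [1.0, -0.002, -0.001], [-0.001, 0.0, -1.0]]
ft_force: [-0.5, 0.2, -0.6]
gripper_width: 0.0855
```

Call:
carry_out([
  [1,-1,0,0,0],
  [1,-1,0,0,0],
  [1,-1,0,0,0],
  [1,-1,0,0,0],
  [1,-1,0,0,0],
  [1,-1,0,0,0],
  [1,-1,0,0,0],
  [1,0,0,0,0],
  [1,0,0,0,0],
])

```text
time: 4.0
ee_pos: [0.5219, -0.2512, 0.3435]
orientation: [[0.003, 1.0, -0.001], [1.0, -0.003, 0.001], [0.001, -0.001, -1.0]]
ft_force: [0.6, -0.3, -0.7]
gripper_width: 0.0854
```

```bash
python3 - <<'E'
from h import *
np.set_printoptions(precision=4,suppress=True)
im=cap('wrist','wrist3'); s=env.sense(); print(s['time'],s['ee_pos'],s['joint_pos'])
E
```

```text
4.05 [ 0.5221 -0.2504  0.3436] [-0.4905  0.0335  1.6627  0.0003  1.446  -0.4891]
```

View pics/wrist3.png

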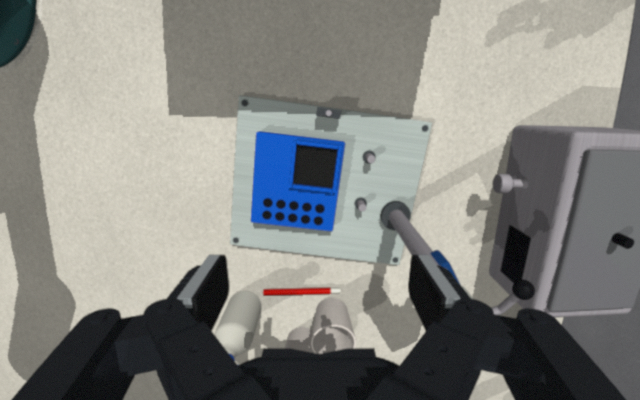

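The view is clear: the blue carrier spans about (253,131) to (343,230) with its dark nest at (315,166), the dowels are at (369,156) and (361,203), and the end stop is at (328,112). I'll measure.

```bash
python3 - <<'E'
from h import *
np.set_printoptions(precision=4,suppress=True)
d=load('wrist3'); im=d['im']
hsv=cv2.cvtColor(im,cv2.COLOR_RGB2HSV)
m=((hsv[:,:,0]>105)&(hsv[:,:,0]<130)&(hsv[:,:,1]>150)).astype(np.uint8); m[:110]=0;m[245:]=0;m[:,:230]=0;m[:,360:]=0
m=cv2.morphologyEx(m,cv2.MORPH_CLOSE,np.ones((25,25)))
cs=cv2.findContours(m,0,2)[0]; c=max(cs,key=cv2.contourArea); ap=cv2.approxPolyDP(c,6,True)[:,0]; print(ap.tolist())
r=cv2.minAreaRect(c); b=cv2.boxPoints(r); P=np.array([onz(d,q,.032) for q in b]); print(b.tolist(),P,P.mean(0),np.linalg.norm(P-np.roll(P,1,0),axis=1))
# bed corners mask: contour of light-greenish plate
cr=cv2.resize(im[85:270,222:442,::-1],None,fx=3.6,fy=3.2,interpolation=cv2.INTER_CUBIC)
cv2.imwrite('pics/w3c.png',cv2.resize(im[85:270,222:442,::-1],None,fx=3.2,fy=3.2,interpolation=cv2.INTER_CUBIC))
E
```

```text
[[258, 132], [251, 220], [330, 230], [343, 142]]
[[246.53575134277344, 221.0233612060547], [256.9065246582031, 131.14305114746094], [344.1298828125, 141.20729064941406], [333.7591247558594, 231.0876007080078]] [[ 0.4092 -0.3462  0.032 ]
 [ 0.4335 -0.2092  0.032 ]
 [ 0.5586 -0.2241  0.032 ]
 [ 0.5451 -0.3634  0.032 ]] [ 0.4866 -0.2857  0.032 ] [0.1371 0.1392 0.126  0.1399]
```

View pics/w3c.png

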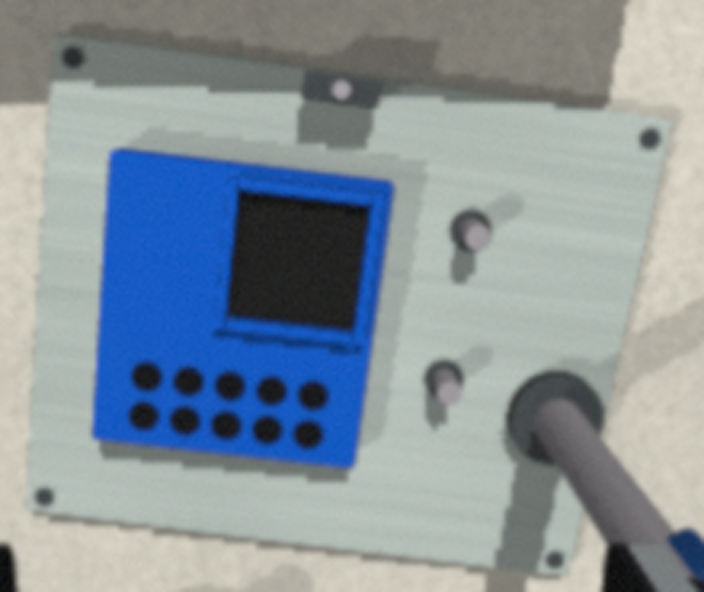

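```bash
cat > fit.py <<'E'
from h import *
np.set_printoptions(precision=4,suppress=True)
def fit2(A,B): # B = R A + t
    A=np.array(A,float);B=np.array(B)[:,:2]; a=A-A.mean(0);b=B-B.mean(0); th=np.arctan2((a[:,0]*b[:,1]-a[:,1]*b[:,0]).sum(),(a*b).sum())
    R=np.array([[np.cos(th),-np.sin(th)],[np.sin(th),np.cos(th)]]); t=B.mean(0)-R@A.mean(0)
    return th,R,t,B-(A@R.T+t)
E
python3 - <<'E'
from fit import *
d=load('wrist3')
f=lambda q,z: onz(d,(222+q[0]/3.2,85+q[1]/3.2),z)
C=[f(q,.032) for q in [(111,149),(394,183),(353,468),(94,438)]]
th,R,t,res=fit2([(-.065,.07),(.065,.07),(.065,-.07),(-.065,-.07)],C); print('carrier',th,np.degrees(th),t,'\n',res); nest=t+R@[.025,.03]; print('nest',nest)
N=np.array([f((238,190),.04),f((372,206),.04),f((354,330),.032),f((228,316),.032)]); print('nest direct',N, N.mean(0), np.linalg.norm(N-np.roll(N,1,0),axis=1))
B=[f(q,.012) for q in [(54,36),(678,119),(565,577),(31,514)]]
th2,R2,t2,res2=fit2([(-.11,.12),(.18,.12),(.18,-.12),(-.11,-.12)],B); print('station',th2,np.degrees(th2),t2,'\n',res2)
for z in (.036,.024):
  D=[f((478,236),z),f((448,391),z)]
  print('dowels in station',z,[R2.T@(p[:2]-t2) for p in D])
print('stop top',R2.T@(f((341,90),.036)[:2]-t2))
home=t2+R2@[.023,.036]; print('home',home,'carrier in home frame',R2.T@(t-home),np.degrees(th-th2))
E
```

```text
carrier -0.1229667722735452 -7.045477071620451 [ 0.4882 -0.2866] 
 [[ 0.0009 -0.0006]
 [-0.0012 -0.0003]
 [-0.0012  0.0004]
 [ 0.0015  0.0005]]
nest [ 0.5167 -0.2599]
nest direct [[ 0.4903 -0.2275  0.04  ]
 [ 0.5498 -0.2348  0.04  ]
 [ 0.5427 -0.2939  0.032 ]
 [ 0.4837 -0.2869  0.032 ]] [ 0.5166 -0.2608  0.036 ] [0.0603 0.06   0.06   0.0594]
station -0.13418591370142632 -7.688286525198415 [ 0.4986 -0.293 ] 
 [[ 0.0003 -0.0009]
 [ 0.0008  0.0004]
 [-0.0034  0.0009]
 [ 0.0024 -0.0004]]
dowels in station 0.036 [array([0.093, 0.057]), array([ 0.092 , -0.0177])]
dowels in station 0.024 [array([0.0952, 0.0554]), array([ 0.0942, -0.0213])]
stop top [0.0224 0.1123]
home [ 0.5262 -0.2604] carrier in home frame [-0.0342 -0.0311] 0.6428094535779643
```

The measurements agree: the nest directly measured is 60 x 60 mm at (0.5166,-0.2605), and the dowels and stop fall at their nominal station coordinates within 2 mm. The carrier is 34 and 31 mm short of home, at yaw about -7°. I'll check the bystander positions from the same picture and then go to the bucket.

```bash
python3 - <<'E'
from fit import *
d=load('wrist3'); s=load('side0')
print('pen ends',onz(d,(264,292),.005),onz(d,(340,290),.005))
print('cup rims',onz(s,(351,339),.085),onz(s,(332,373),.085)); print('bottle cap',onz(s,(278,330),.148))
E
```

```text
pen ends [ 0.4236 -0.4914  0.005 ] [ 0.5589 -0.4874  0.005 ]
cup rims [ 0.5436 -0.5376  0.085 ] [ 0.4906 -0.6033  0.085 ]
bottle cap [ 0.3892 -0.5219  0.148 ]
```

Call:
carry_out([
  [0.6,1,0.1,0,0],
  [0.6,1,0.1,0,0],
  [0.6,1,0.1,0,0],
  [0.6,1,0.1,0,0],
  [0.6,1,0.1,0,0],
  [0.6,1,0.1,0,0],
  [0.6,1,0.1,0,0],
  [0.6,1,0.1,0,0],
  [0.6,1,0.1,0,0],
  [0.6,1,0.1,0,0],
  [0.6,1,0.1,0,0],
  [0.6,1,0.1,0,0],
])

```text
time: 5.25
ee_pos: [0.552, 0.0519, 0.344]
orientation: [[-0.001, 1.0, 0.0], [1.0, 0.001, 0.0], [0.0, 0.0, -1.0]]
ft_force: [-0.3, 0.4, 0.5]
gripper_width: 0.051
```

Call:
carry_out([
  [0.6,1,0.1,0,0],
  [0.6,1,0.1,0,0],
  [0.6,1,0.1,0,0],
  [0.6,1,0.1,0,0],
  [0.6,1,0.1,0,0],
  [0.6,1,0.1,0,0],
  [0.6,1,0.1,0,0],
  [0.6,1,0,0,0],
  [0.6,0.4,0,0,0],
  [0.6,0,0,0,0],
])

```text
time: 6.25
ee_pos: [0.5693, 0.2615, 0.3437]
orientation: [[-0.003, 1.0, -0.0], [1.0, 0.003, -0.0], [-0.0, -0.0, -1.0]]
ft_force: [0.0, -0.4, 0.3]
gripper_width: 0.0512
```

Call:
carry_out([
  [0.6,0,0,0,-1],
  [0.6,0,0,0,-1],
  [0.6,0,0,0,-1],
  [0.6,0,0,0,-1],
  [0.6,0,0,0,-1],
  [0.6,0,0,0,-1],
  [0.6,0,0,0,0],
  [0.6,0,0,0,0],
])

```text
time: 7.05
ee_pos: [0.57, 0.2591, 0.344]
orientation: [[-0.74, 0.672, 0.0], [0.672, 0.74, -0.0], [-0.0, -0.0, -1.0]]
ft_force: [-0.5, 0.4, 0.8]
gripper_width: 0.0515
```

```bash
python3 - <<'E'
from h import *
np.set_printoptions(precision=4,suppress=True)
s=env.sense(); R=s['orientation']; print(s['time'],s['ee_pos'],R,np.degrees(np.arctan2(R[1,1],R[0,1])),s['gripper_width'],s['ft_force'])
print((R.T@(np.array([.5696,.2607,.179])-s['ee_pos']))/.025)
E
```

```text
7.05 [0.57   0.2591 0.344 ] [[-0.7404  0.6721  0.0002]
 [ 0.6721  0.7404 -0.0003]
 [-0.0003 -0.0001 -1.    ]] 47.76812240059437 0.05146520141403846 [-0.5335  0.3501  0.8345]
[0.0565 0.039  6.5989]
```

Call:
carry_out([
  [0.6,0.05,0.04,1,0],
  [0.6,0,0,1,0],
  [0.6,0,0,1,0],
  [0.6,0,0,0.6,0],
  [0.6,0,0,0,0],
  [0.6,0,0,0,0],
])

```text
time: 7.65
ee_pos: [0.57, 0.2615, 0.2543]
orientation: [[-0.743, 0.67, 0.0], [0.67, 0.743, 0.0], [-0.0, 0.0, -1.0]]
ft_force: [-0.0, -0.0, 0.6]
gripper_width: 0.0514
```

```bash
python3 - <<'E'
from h import *
np.set_printoptions(precision=4,suppress=True)
im=cap('wrist','wrist4');s=env.sense(); R=s['orientation']; print(s['time'],s['ee_pos'],np.degrees(np.arctan2(R[1,1],R[0,1])))
d=load('wrist4')
g=im.astype(int)
red=((g[:,:,0]>90)&(g[:,:,1]<60)&(g[:,:,2]<60)).astype(np.uint8)
n,l,st,ce=cv2.connectedComponentsWithStats(red)
for i in range(1,n):
    if st[i,4]>60: print('cap',st[i],ce[i],onz(d,ce[i],.174))
E
```

```text
7.7 [0.5705 0.2618 0.2553] 47.95823111216532
cap [289 180  20  22 345] [298.5884 190.4145] [0.549 0.261 0.174]
cap [327 180  20  22 345] [336.2116 190.3159] [0.5675 0.2817 0.174 ]
cap [291 215  19  22 330] [299.6636 225.5697] [0.5698 0.2426 0.174 ]
cap [326 215  20  22 334] [335.7964 225.512 ] [0.5883 0.2632 0.174 ]
```

View pics/wrist4.png

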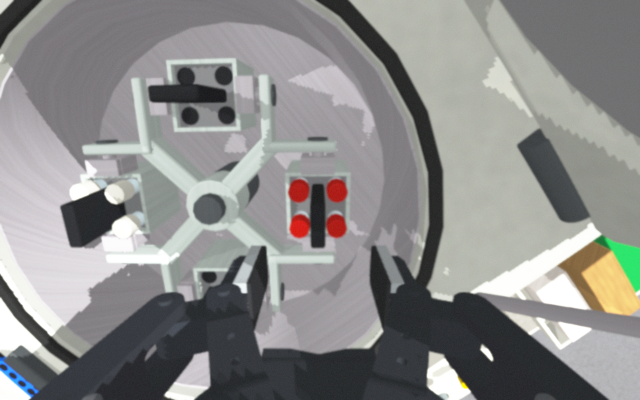

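The plate at (318,215) is centred between the pads, and the second measurement agrees within 2 mm (0.3 mm along the jaw axis). I'll descend and grip.

Call:
carry_out([
  [0.6,0,-0.02,0.8,0],
  [0.6,0,0,0.8,0],
  [0.6,0,0,0.7,0],
  [0.6,0,0,0.4,0],
  [0.6,0,0,0.3,0],
  [0.6,0,0,0,0],
], force=50)

```text
time: 8.3
ee_pos: [0.5694, 0.2612, 0.1786]
orientation: [[-0.743, 0.669, -0.0], [0.669, 0.743, -0.0], [0.0, -0.0, -1.0]]
ft_force: [0.6, 0.2, -0.0]
gripper_width: 0.0513
```

Call:
carry_out([
  [0.3,0,0,0,0],
  [0.2,0,0,0,0],
  [0.1,0,0,0,0],
  [0,0,0,0,0],
  [0,0,0,0,0],
  [0,0,0,0,0],
  [0,0,0,0,0],
], force=50)

```text
time: 9.0
ee_pos: [0.5698, 0.261, 0.1798]
orientation: [[-0.743, 0.669, 0.001], [0.669, 0.743, -0.0], [-0.001, 0.001, -1.0]]
ft_force: [-1.4, -1.3, 5.2]
gripper_width: 0.0094
```

```bash
python3 - <<'E'
from h import *
im=cap('wrist','wrist5');cap('side','side5');s=env.sense();print(s['time'],s['ee_pos'],s['ft_force'],s['gripper_width'])
E
```

```text
9.1 [0.56976593 0.26101447 0.17986961] [-1.62436131 -2.87531499  5.50897258] 0.009186288383699807
```

View pics/wrist5.png

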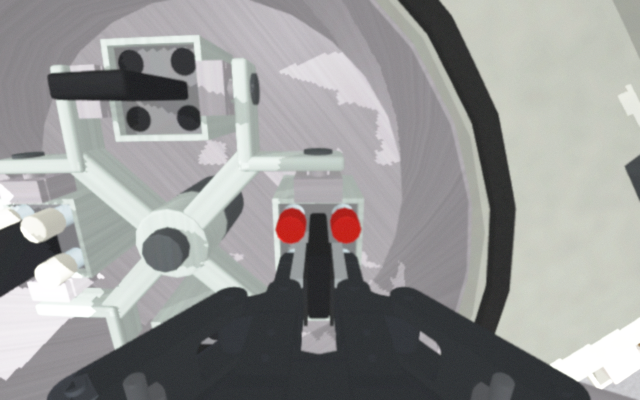

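The plate is held between the pads with the opening at 9.2 mm and the bucket upright. I'll lift slowly at first, straight up.

Call:
carry_out([
  [0,0,0,-0.2,0],
  [0,0,0,-0.2,0],
  [0,0,0,-0.3,0],
  [0,0,0,-0.3,0],
  [0,0,0,-0.3,0],
  [0,0,0,0,0],
], force=60)

```text
time: 9.7
ee_pos: [0.5704, 0.2617, 0.2132]
orientation: [[-0.743, 0.669, 0.003], [0.669, 0.743, 0.001], [-0.001, 0.003, -1.0]]
ft_force: [0.7, 0.1, -3.6]
gripper_width: 0.009
```

```bash
python3 - <<'E'
from h import *
im=cap('wrist','wrist6');s=env.sense();print(s['time'],s['ee_pos'],s['ft_force'],s['ft_torque'],s['gripper_width'])
E
```

```text
9.75 [0.57005904 0.26151717 0.21245514] [ 0.27592804  0.52538667 -3.61560239] [ 0.0157601  -0.01519277  0.01938392] 0.008746325892715102
```

View pics/wrist6.png

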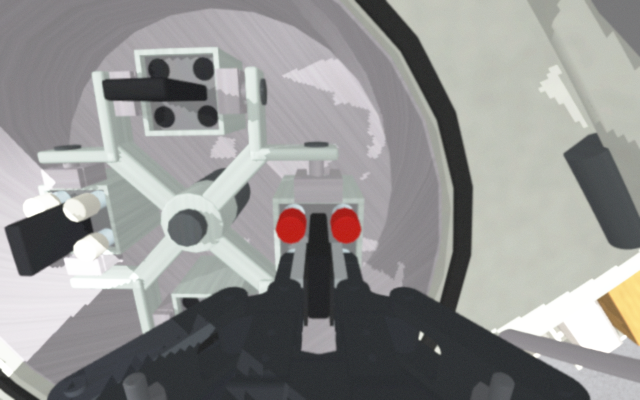

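The bucket is clear of the pins with 3.6 N hanging, and the rotor hasn't turned. I'll keep lifting above the rim.

Call:
carry_out([
  [0,0,0,-0.4,0],
  [0,0,0,-0.6,0],
  [0,0,0,-0.7,0],
  [0,0,0,-0.7,0],
  [0,0,0,-0.7,0],
  [0,0,0,-0.7,0],
  [0,0,0,-0.6,0],
  [0,0,0,-0.4,0],
  [0,0,0,-0.2,0],
  [0,0,0,0,0],
])

```text
time: 10.75
ee_pos: [0.5697, 0.2613, 0.3372]
orientation: [[-0.743, 0.669, 0.001], [0.669, 0.743, 0.001], [-0.001, 0.001, -1.0]]
ft_force: [0.2, 0.0, -3.5]
gripper_width: 0.0089
```

```bash
python3 - <<'E'
from h import *
np.set_printoptions(precision=4,suppress=True)
cap('side','side7');im=cap('wrist','wrist7');s=env.sense();R=s['orientation'];print(s['time'],s['ee_pos'],s['ft_force'],s['gripper_width'],np.degrees(np.arctan2(R[1,1],R[0,1])))
print(R.T@(np.array([.5166,-.2604,.3])-s['ee_pos'])/.025)
E
```

```text
10.85 [0.5691 0.2611 0.3354] [-0.1916 -0.9892 -3.9889] 0.00890922372317084 48.00217024009635
[-12.398  -16.9036   1.4301]
```

View pics/side7.png

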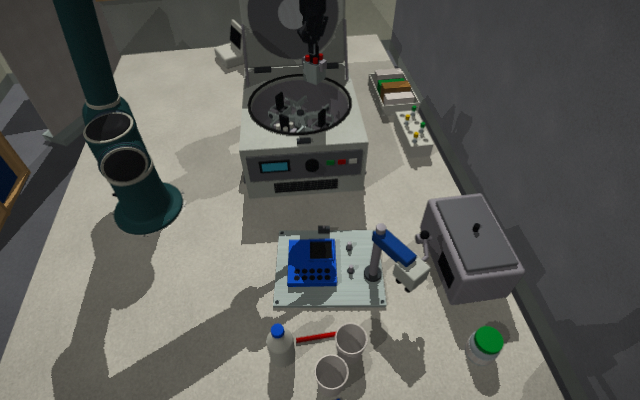

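View pics/wrist7.png

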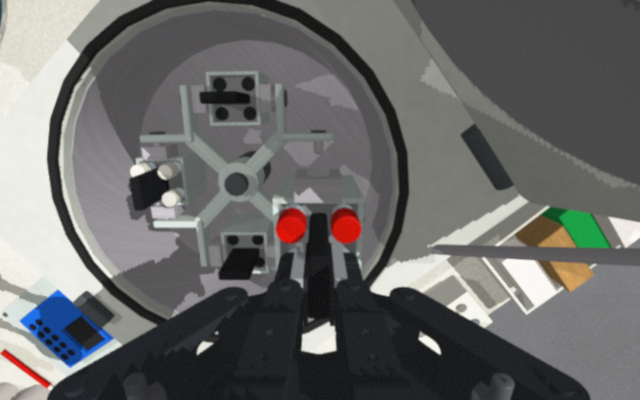

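The bucket hangs upright above the bowl and the other three are still in place. I'll carry it to the nest.

Call:
carry_out([
  [0,-0.18,-0.24,0,0],
  [0,-0.35,-0.48,0,0],
  [0,-0.59,-0.8,0,0],
  [0,-0.59,-0.8,0,0],
  [0,-0.59,-0.8,0,0],
  [0,-0.59,-0.8,0,0],
  [0,-0.59,-0.8,0,0],
  [0,-0.59,-0.8,0,0],
  [0,-0.59,-0.8,0,0],
  [0,-0.59,-0.8,0,0],
  [0,-0.59,-0.8,0,0],
  [0,-0.59,-0.8,0,0],
])

```text
time: 12.05
ee_pos: [0.5419, -0.0105, 0.3359]
orientation: [[-0.743, 0.67, -0.001], [0.67, 0.743, -0.001], [0.0, -0.001, -1.0]]
ft_force: [0.6, 0.2, -3.0]
gripper_width: 0.0088
```

Call:
carry_out([
  [0,-0.59,-0.8,0,0],
  [0,-0.59,-0.8,0,0],
  [0,-0.59,-0.8,0,0],
  [0,-0.59,-0.8,0,0],
  [0,-0.59,-0.8,0,0],
  [0,-0.59,-0.8,0,0],
  [0,-0.59,-0.8,0,0],
  [0,-0.59,-0.8,0,0],
  [0,-0.59,-0.8,0,0],
  [0,-0.4,-0.6,0,0],
  [0,-0.2,-0.3,0,0],
  [0,0,0,0,0],
])

```text
time: 13.25
ee_pos: [0.5166, -0.2588, 0.336]
orientation: [[-0.742, 0.671, -0.001], [0.671, 0.742, 0.0], [0.001, -0.0, -1.0]]
ft_force: [0.1, 0.5, -3.4]
gripper_width: 0.0089
```

Call:
carry_out([
  [0,0,0,0,-0.4],
  [0,0,0,0,-0.8],
  [0,0,0,0,-0.8],
  [0,0,0,0,-0.8],
  [0,0,0,0,-0.8],
  [0,0,0,0,-0.5],
  [0,0,0,0,-0.3],
  [0,0,0,0,0],
  [0,0,0,0,0],
])

```text
time: 14.15
ee_pos: [0.5174, -0.2568, 0.3363]
orientation: [[-0.993, 0.118, -0.0], [0.118, 0.993, 0.0], [0.0, 0.0, -1.0]]
ft_force: [-0.1, 0.3, -3.2]
gripper_width: 0.0092
```

```bash
python3 - <<'E'
from h import *
np.set_printoptions(precision=4,suppress=True)
im=cap('wrist','wrist8');s=env.sense();R=s['orientation'];print(s['time'],s['ee_pos'],s['ft_force'],s['gripper_width'],np.degrees(np.arctan2(R[1,1],R[0,1])))
print(R.T@(np.array([.5166,-.2604,.122])-s['ee_pos'])/.025)
E
```

```text
14.2 [ 0.5174 -0.257   0.3363] [ 0.4884 -0.4377 -3.7434] 0.0087209250570181 83.19216938619378
[ 0.0149 -0.1404  8.5713]
```

View pics/wrist8.png

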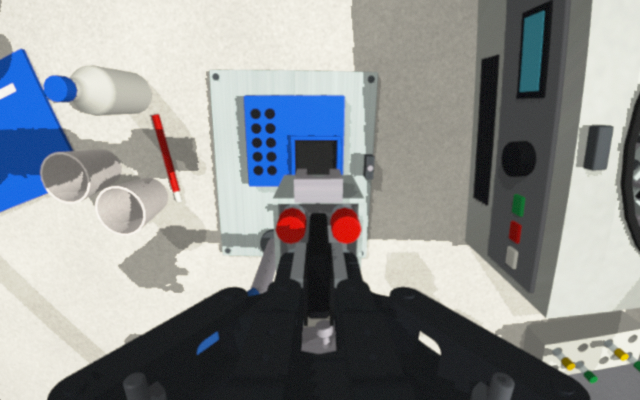

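The bucket is over the nest, with carrier, bucket and gripper aligned to within a fraction of a degree. I'll correct 3.5 mm in y and descend most of the way.

Call:
carry_out([
  [0,0,-0.14,0.3,0],
  [0,0,0,0.6,0],
  [0,0,0,0.8,0],
  [0,0,0,0.8,0],
  [0,0,0,0.8,0],
  [0,0,0,0.8,0],
  [0,0,0,0.8,0],
  [0,0,0,0.8,0],
  [0,0,0,0.6,0],
  [0,0,0,0.4,0],
  [0,0,0,0.2,0],
  [0,0,0,0,0],
])

```text
time: 15.4
ee_pos: [0.5166, -0.2611, 0.1631]
orientation: [[-0.993, 0.119, -0.001], [0.119, 0.993, 0.001], [0.001, 0.0, -1.0]]
ft_force: [-0.5, -0.2, -2.6]
gripper_width: 0.0086
```

```bash
python3 - <<'E'
from h import *
np.set_printoptions(precision=4,suppress=True)
s=env.sense();im=cap('wrist','wrist9');cap('scene','scene9');cap('side','side9');R=s['orientation'];print(s['time'],s['ee_pos'],s['ft_force'],np.degrees(np.arctan2(R[1,1],R[0,1])))
d=load('wrist9');g=im.astype(int);red=((g[:,:,0]>110)&(g[:,:,1]<60)&(g[:,:,2]<60)).astype(np.uint8)
n,l,st,ce=cv2.connectedComponentsWithStats(red)
for i in range(1,n):
    if st[i,4]>200: print(st[i],ce[i],(R.T@(onz(d,ce[i],s['ee_pos'][2]-.0055)-s['ee_pos'])))
print(R.T@(np.array([.5166,-.2604,.122])-s['ee_pos'])/.025)
side=load('side9')['im'][190:330,250:410,::-1]; sc=load('scene9')['im'][190:330,230:390,::-1]
cv2.imwrite('pics/c9.png',np.vstack([cv2.resize(x,None,fx=3.75,fy=2.1*1.0,interpolation=2) if 0 else cv2.resize(x,None,fx=2.1,fy=2.1,interpolation=2) for x in (side,sc)]))
E
```

```text
15.4 [ 0.5166 -0.2611  0.1631] [-0.4529 -0.17   -2.6491] 83.19309834331118
[ 67 121  20  31 333] [ 76.1622 134.5886] [ 0.0631 -0.1167  0.0055]
[ 82 168  33  67 544] [ 99.6985 206.3768] [ 0.0267 -0.1117  0.0055]
[276 208  30  36 829] [290.8637 225.5223] [ 0.0166 -0.0135  0.0055]
[331 208  29  35 806] [344.9305 225.2643] [0.0167 0.0138 0.0055]
[0.0008 0.0263 1.6435]
```

View pics/wrist9.png

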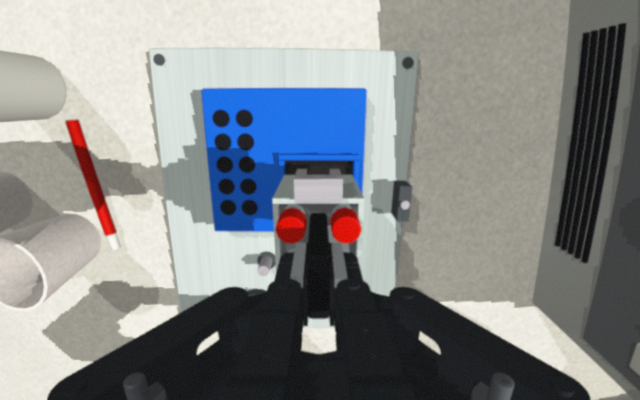

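View pics/c9.png

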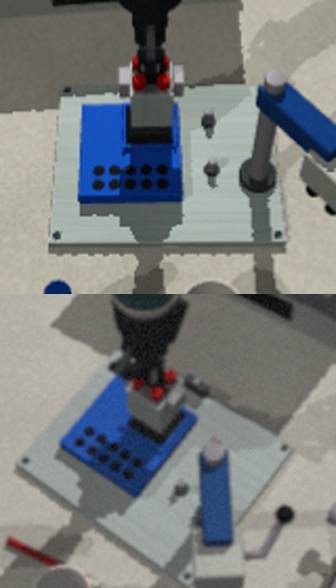

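The bucket is centred in the jaws (caps at ±13.6 mm) and sits over the nest in all three views. I'll lower it slowly and watch the force.

Call:
carry_out([
  [0,0,0.02,0.3,0],
  [0,0,0,0.3,0],
  [0,0,0,0.3,0],
  [0,0,0,0.3,0],
  [0,0,0,0.2,0],
  [0,0,0,0.1,0],
  [0,0,0,0,0],
])

```text
time: 16.25
ee_pos: [0.5166, -0.2605, 0.1256]
orientation: [[-0.993, 0.118, -0.001], [0.118, 0.993, 0.001], [0.001, 0.0, -1.0]]
ft_force: [-0.4, 0.1, -3.6]
gripper_width: 0.009
```

```bash
python3 - <<'E'
from h import *
np.set_printoptions(precision=4,suppress=True)
im=cap('wrist','wrist10');s=env.sense();print(s['time'],s['ee_pos'],s['ft_force'],s['ft_torque'])
cv2.imwrite('pics/w10c.png',cv2.resize(im[60:300,180:440,::-1],None,fx=2.4,fy=2.4,interpolation=2))
E
```

```text
16.3 [ 0.5169 -0.2607  0.1261] [-0.1042 -0.0165 -2.987 ] [ 0.0017 -0.0141  0.0201]
```

View pics/w10c.png

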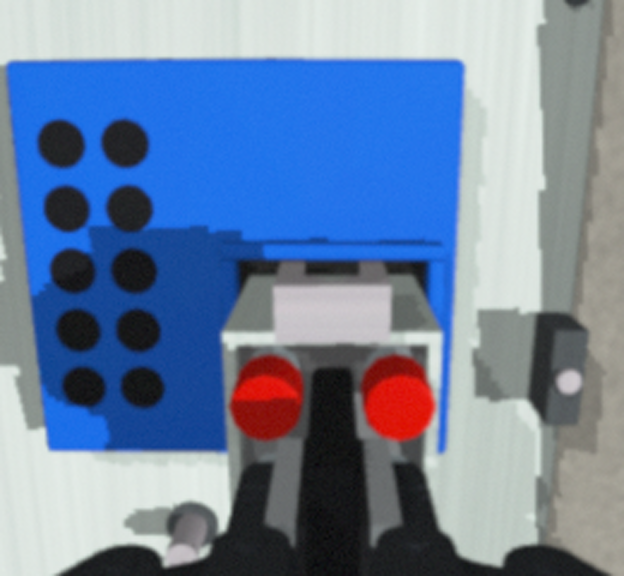

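The foot is inside the lips with even gaps, still hanging freely about 4 mm above the floor. I'll lower it in 1 mm steps.

Call:
carry_out([
  [0,0,0,0.06,0],
  [0,0,0,0.05,0],
  [0,0,0,0.04,0],
  [0,0,0,0,0],
  [0,0,0,0,0],
])

```text
time: 16.8
ee_pos: [0.5169, -0.2607, 0.1226]
orientation: [[-0.993, 0.118, 0.0], [0.118, 0.993, -0.0], [-0.0, -0.0, -1.0]]
ft_force: [-0.5, -0.5, -3.0]
gripper_width: 0.0091
```

```bash
python3 - <<'E'
from h import *
np.set_printoptions(precision=4,suppress=True)
s=env.sense();print(s['time'],s['ee_pos'],s['ft_force'],s['ft_torque'])
E
```

```text
16.8 [ 0.5169 -0.2607  0.1226] [-0.5283 -0.5228 -2.9628] [0.0154 0.0118 0.0161]
```

Call:
carry_out([
  [0,0,0,0.04,0],
  [0,0,0,0,0],
  [0,0,0,0,0],
])

```text
time: 17.1
ee_pos: [0.5173, -0.261, 0.1223]
orientation: [[-0.993, 0.118, 0.001], [0.118, 0.993, -0.001], [-0.001, -0.001, -1.0]]
ft_force: [-1.6, -0.6, 0.9]
gripper_width: 0.0089
```

Call:
carry_out([
  [0,0,0,0.04,0],
  [0,0,0,0,0],
  [0,0,0,0,0],
])

```text
time: 17.4
ee_pos: [0.5177, -0.2612, 0.1222]
orientation: [[-0.993, 0.118, 0.002], [0.118, 0.993, -0.001], [-0.002, -0.001, -1.0]]
ft_force: [-1.6, -0.6, 6.5]
gripper_width: 0.009
```

The bucket is down, with the force going from -3 to +6.5 N. I'll release it, opening gently.

Call:
carry_out([
  [0.15,0,0,0,0],
  [0.2,0,0,0,0],
  [0.3,0,0,0,0],
  [0.45,0,0,0,0],
  [0.5,0,0,0,0],
  [0.5,0,0,0,0],
  [0.5,0,0,0,0],
])

```text
time: 18.1
ee_pos: [0.5169, -0.2607, 0.1204]
orientation: [[-0.993, 0.118, -0.0], [0.118, 0.993, 0.0], [0.0, 0.0, -1.0]]
ft_force: [-0.2, -0.1, 0.7]
gripper_width: 0.0428
```

```bash
python3 - <<'E'
from h import *
np.set_printoptions(precision=4,suppress=True)
im=cap('wrist','wrist11');s=env.sense();print(s['time'],s['ee_pos'],s['ft_force'],s['gripper_width'])
E
```

```text
18.15 [ 0.5169 -0.2607  0.1205] [-0.4907  0.34   -0.2131] 0.04289963476143931
```

View pics/wrist11.png

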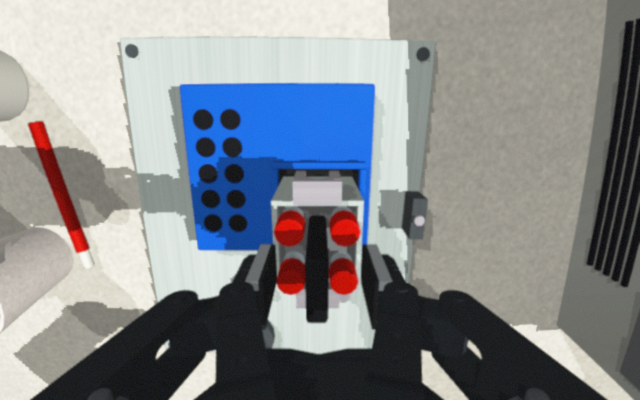

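The fingers are clear of the plate and the bucket stands upright in the nest. I'll rise straight up, then look at the loaded carrier from above.

Call:
carry_out([
  [0.5,0,0,-0.5,0],
  [0.5,0,0,-0.8,0],
  [0.5,0,0,-1,0],
  [0.5,0,0,-1,0],
  [0.5,0.5,0,-1,0],
  [0.5,1,0,-1,0],
  [0.5,1,0,0,0],
  [0.5,1,0,0,0],
  [0.5,0.8,0,0,0],
  [0.4,0.5,-0.4,0,0],
  [0.4,0,0,0,0],
  [0.4,0,0,0,0],
])

```text
time: 19.35
ee_pos: [0.397, -0.2566, 0.254]
orientation: [[-0.993, 0.119, 0.002], [0.119, 0.993, -0.001], [-0.002, -0.0, -1.0]]
ft_force: [-0.1, 0.9, -1.1]
gripper_width: 0.0341
```

```bash
python3 - <<'E'
from h import *
np.set_printoptions(precision=4,suppress=True)
im=cap('wrist','wrist12');cap('side','side12');cap('scene','scene12');s=env.sense();R=s['orientation'];print(s['time'],s['ee_pos'],s['ft_force'],s['gripper_width'],np.degrees(np.arctan2(R[1,1],R[0,1])))
side=load('side12')['im'][190:330,240:430,::-1]
cv2.imwrite('pics/s12c.png',cv2.resize(side,None,fx=4,fy=4,interpolation=2))
sc=load('scene12')['im'][190:340,220:400,::-1]
cv2.imwrite('pics/sc12c.png',cv2.resize(sc,None,fx=4,fy=4,interpolation=2))
E
```

```text
19.5 [ 0.3973 -0.2563  0.2533] [-0.3819 -0.0684  0.47  ] 0.03439901786792055 83.21777810681586
```

View pics/s12c.png

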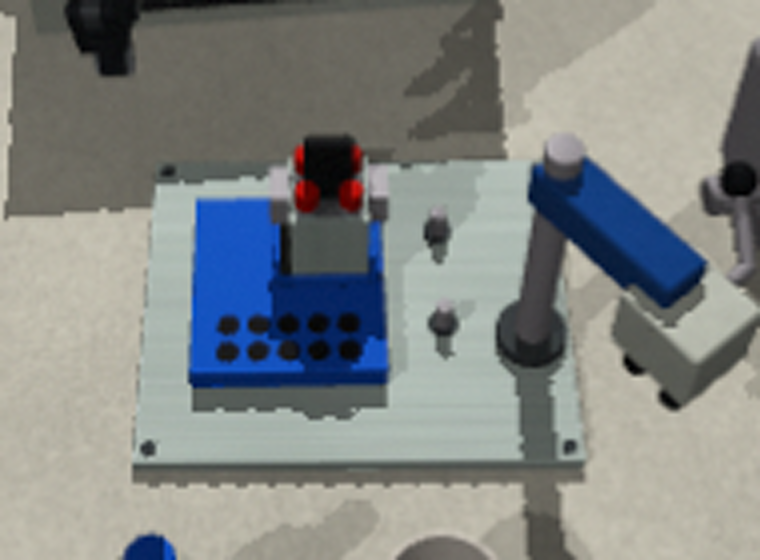

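View pics/sc12c.png

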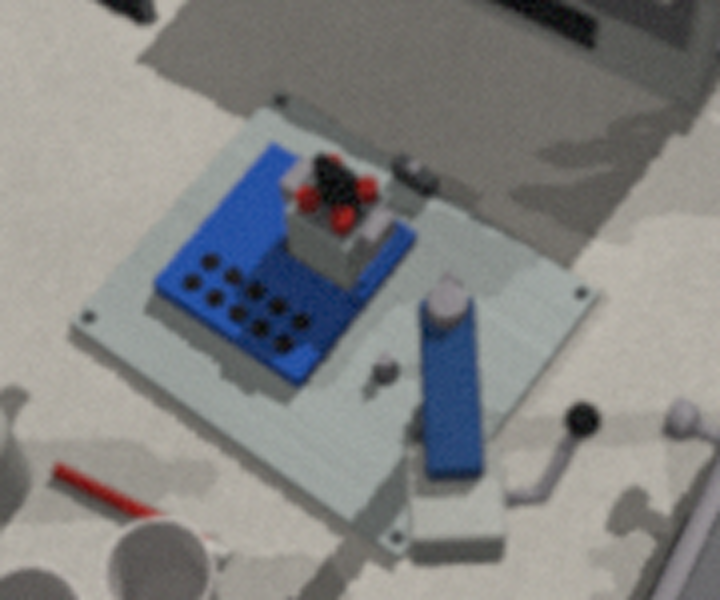

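View pics/wrist12.png

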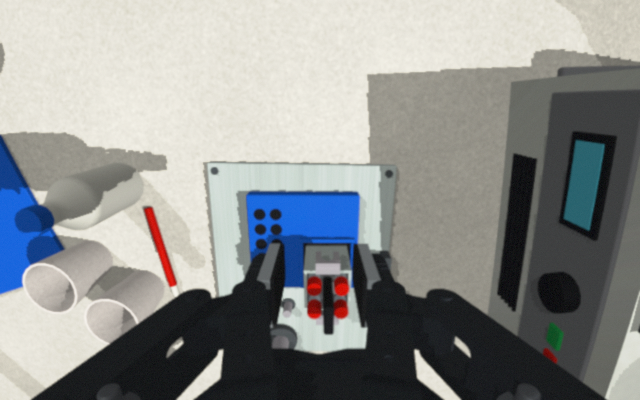

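The bucket is upright and seated in the nest and the carrier hasn't moved. I'll measure the carrier's -x edge to set the push approach.

```bash
python3 - <<'E'
from h import *
np.set_printoptions(precision=4,suppress=True)
d=load('wrist12');s=env.sense();R=s['orientation']
for q in [(247,194),(358.5,192.5)]:
    p=onz(d,q,.032); print(p,R.T@(p-s['ee_pos'])/.025)
print(s['joint_pos'])
E
```

```text
[ 0.4136 -0.346   0.032 ] [-1.0656 -3.4844  8.854 ]
[ 0.428  -0.2113  0.032 ] [-1.001   1.9341  8.8541]
[-0.6259 -0.1407  1.9913  0.0003  1.2906 -2.0784]
```

Call:
carry_out([
  [0.4,0.1,0,0.5,0.08],
  [0.4,0,0,1,0],
  [0.4,0,0,1,0],
  [0.4,0,0,1,0],
  [0.4,0,0,1,0],
  [0.4,0,0,1,0],
  [0.4,0,0,1,0],
  [0.4,0,0,1,0],
  [0.4,0,0,0.8,0],
  [0.4,0,0,0.6,0],
  [0.4,0,0,0.4,0],
  [0.4,0,0,0,0],
])

```text
time: 20.7
ee_pos: [0.3926, -0.2548, 0.0184]
orientation: [[-0.992, 0.129, -0.004], [0.129, 0.992, 0.003], [0.004, 0.002, -1.0]]
ft_force: [-0.3, 0.3, -0.1]
gripper_width: 0.0338
```

```bash
python3 - <<'E'
from h import *
np.set_printoptions(precision=4,suppress=True)
im=cap('wrist','wrist13');cap('side','side13');s=env.sense();R=s['orientation'];print(s['time'],s['ee_pos'],s['ft_force'],s['gripper_width'],np.degrees(np.arctan2(R[1,1],R[0,1])))
side=load('side13')['im'][190:330,220:410,::-1]
cv2.imwrite('pics/s13c.png',cv2.resize(side,None,fx=4,fy=4,interpolation=2))
E
```

```text
20.8 [ 0.3942 -0.256   0.0204] [-0.5274 -0.5484 -0.2887] 0.03478770711860078 82.56423134047706
```

View pics/s13c.png

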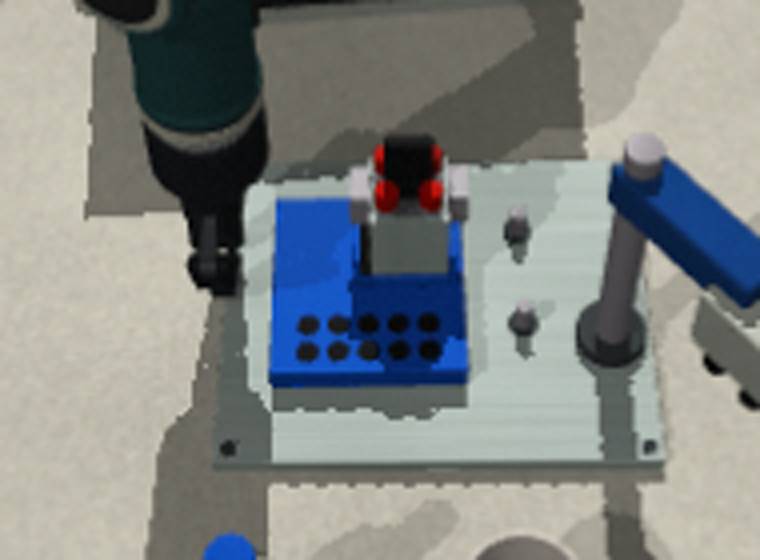

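View pics/wrist13.png

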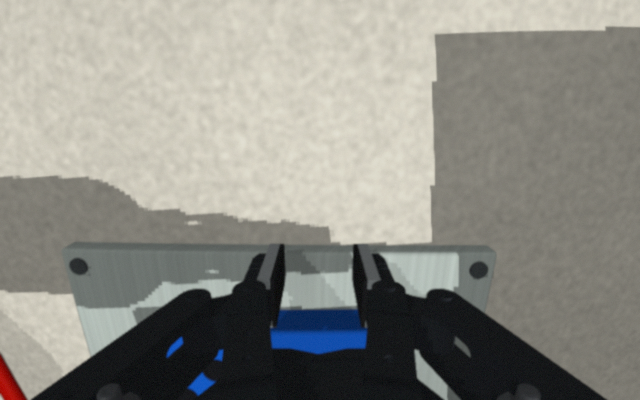

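The fingers stand low beside the carrier's -x side, about 15 mm short of it. I'll push slowly along station +x.

Call:
carry_out([
  [0.4,-0.1,0,0.1,0],
  [0.4,-0.15,0,0,0],
  [0.4,-0.15,0,0,0],
  [0.4,-0.15,0,0,0],
  [0.4,-0.15,0,0,0],
  [0.4,-0.15,0,0,0],
  [0.4,-0.15,0,0,0],
  [0.4,-0.15,0,0,0],
  [0.4,-0.15,0,0,0],
  [0.4,0,0,0,0],
])

```text
time: 21.8
ee_pos: [0.427, -0.2605, 0.018]
orientation: [[-0.992, 0.129, 0.001], [0.129, 0.992, -0.0], [-0.001, -0.0, -1.0]]
ft_force: [-0.1, -0.1, -0.0]
gripper_width: 0.0344
```

```bash
cat > look.py <<'E'
from h import *
import sys
np.set_printoptions(precision=4,suppress=True)
n=sys.argv[1]
cap('side','side'+n);cap('scene','scene'+n);s=env.sense();R=s['orientation'];print(s['time'],s['ee_pos'],s['ft_force'],np.degrees(np.arctan2(R[1,1],R[0,1])))
a=load('side'+n)['im'][190:330,220:410,::-1];b=load('scene'+n)['im'][190:330,220:410,::-1]
cv2.imwrite(f'pics/l{n}.png',cv2.resize(np.vstack([a,b]),None,fx=2.1,fy=2.1,interpolation=2) if len(sys.argv)<3 else cv2.resize(a if sys.argv[2]=='s' else b,None,fx=4,fy=4,interpolation=2))
E
python3 look.py 14 s
```

```text
21.9 [ 0.427  -0.2606  0.0182] [ 0.2483  0.115  -0.1804] 82.56412239655918
```

View pics/l14.png

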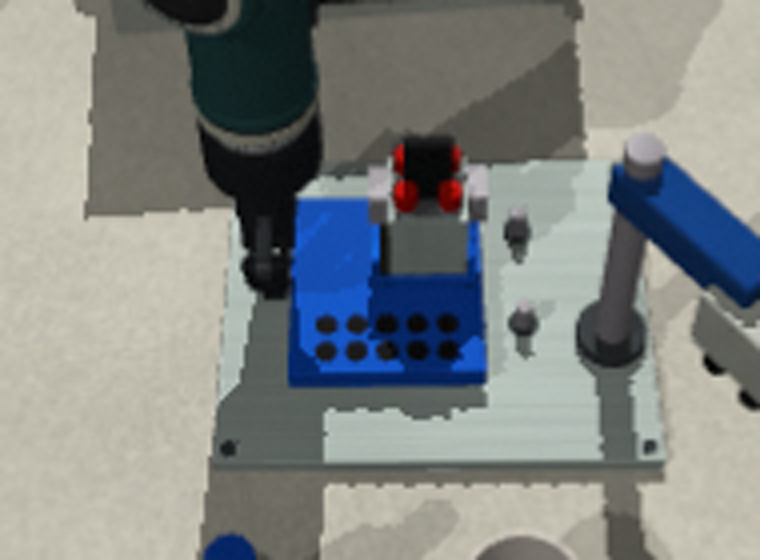

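The carrier moves along with the bucket standing, about 13 mm so far and about 21 mm to go.

Call:
carry_out([
  [0.4,-0.1,0,0,0],
  [0.4,-0.15,0,0,0],
  [0.4,-0.15,0,0,0],
  [0.4,-0.15,0,0,0],
  [0.4,-0.1,0,0,0],
  [0.4,-0.05,0,0,0],
  [0.4,0,0,0,0],
])

```text
time: 22.6
ee_pos: [0.4441, -0.2627, 0.0181]
orientation: [[-0.992, 0.129, 0.001], [0.129, 0.992, -0.0], [-0.001, -0.0, -1.0]]
ft_force: [-0.8, -0.4, 0.6]
gripper_width: 0.034
```

Call:
carry_out([
  [0.4,-0.05,0,0,0],
  [0.4,-0.05,0,0,0],
  [0.4,-0.04,0,0,0],
  [0.4,0,0,0,0],
])

```text
time: 23.0
ee_pos: [0.4474, -0.2631, 0.0181]
orientation: [[-0.992, 0.13, 0.0], [0.13, 0.992, -0.0], [-0.0, -0.0, -1.0]]
ft_force: [-0.9, 0.6, 0.2]
gripper_width: 0.0344
```

```bash
python3 look.py 15 s
```

```text
23.1 [ 0.4473 -0.2631  0.0181] [-1.033   0.6724 -0.1516] 82.55658795322665
```

View pics/l15.png

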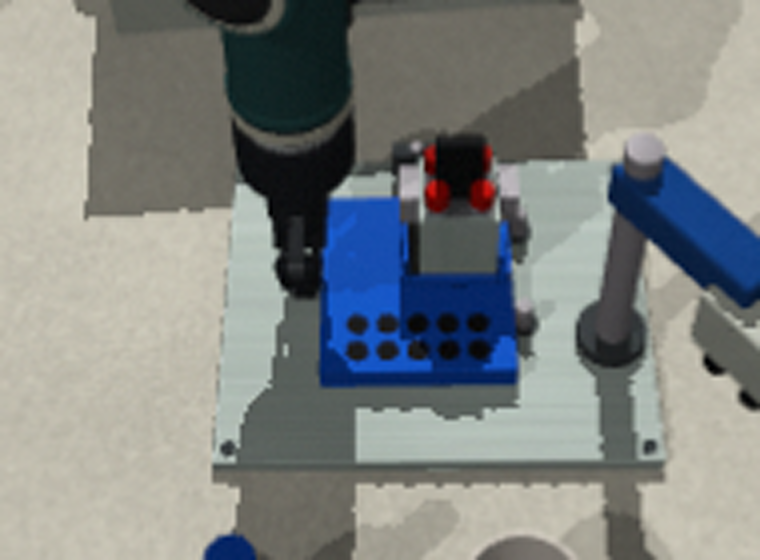

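The carrier edge has nearly reached the dowels at (525,325). I'll use small steps until the force rises.

Call:
carry_out([
  [0.4,-0.04,0,0,0],
  [0.4,-0.04,0,0,0],
  [0.4,0,0,0,0],
])

```text
time: 23.4
ee_pos: [0.4481, -0.2629, 0.0177]
orientation: [[-0.992, 0.129, -0.002], [0.129, 0.992, 0.001], [0.002, 0.001, -1.0]]
ft_force: [-5.6, 0.2, 1.7]
gripper_width: 0.0344
```

Call:
carry_out([
  [0.4,-0.04,0,0,0],
  [0.4,0,0,0,0],
  [0.4,0,0,0,0],
])

```text
time: 23.7
ee_pos: [0.4482, -0.2627, 0.0174]
orientation: [[-0.992, 0.129, -0.004], [0.129, 0.992, 0.002], [0.004, 0.001, -1.0]]
ft_force: [-7.6, 0.5, 2.4]
gripper_width: 0.034
```

Call:
carry_out([
  [0.4,-0.04,0,0,0],
  [0.4,0,0,0,0],
  [0.4,0,0,0,0],
])

```text
time: 24.0
ee_pos: [0.4483, -0.2625, 0.0171]
orientation: [[-0.992, 0.129, -0.006], [0.129, 0.992, 0.002], [0.006, 0.002, -1.0]]
ft_force: [-9.1, 1.1, 3.5]
gripper_width: 0.034
```

Both dowels carry the load at 9 N. I'll back off, rise, close the fingers and go round to the -y side.

Call:
carry_out([
  [0.4,0.4,0,0,0],
  [0.4,0.4,0,-0.6,0],
  [0.2,0,-0.4,-1,0],
  [0,0,-1,0,0],
  [0,0,-1,0,0],
  [0,0,-1,0,0],
  [0,0,-1,0,0],
  [0,-0.4,-0.2,0,0],
  [0,-0.8,0,0,0],
  [0,-0.8,0,0,0],
  [0,-0.8,0,0,0],
  [0,-0.8,0,0,0],
])

```text
time: 25.2
ee_pos: [0.5075, -0.3864, 0.0583]
orientation: [[-0.992, 0.129, 0.002], [0.129, 0.992, -0.001], [-0.002, -0.0, -1.0]]
ft_force: [-0.6, -0.1, 0.7]
gripper_width: -0.0001
```

Call:
carry_out([
  [0,-0.5,0,0,0],
  [0,0,0,0,0],
  [0,0,0,0,0],
])

```text
time: 25.5
ee_pos: [0.5179, -0.3878, 0.0578]
orientation: [[-0.992, 0.129, -0.0], [0.129, 0.992, 0.0], [0.001, 0.0, -1.0]]
ft_force: [0.4, 0.8, 0.2]
gripper_width: -0.0002
```

```bash
python3 look.py 16 s; python3 -c "
from h import *
cap('wrist','wrist16');print(env.sense()['gripper_width'])"
```

```text
25.6 [ 0.5172 -0.3878  0.0578] [-0.1939  0.1617  0.0292] 82.5527068725297
-2.2911408550639518e-05
```

View pics/l16.png

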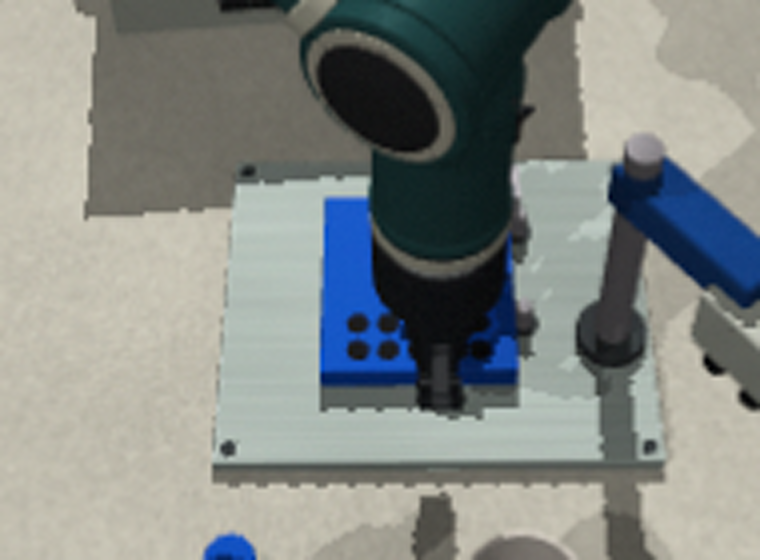

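View pics/wrist16.png

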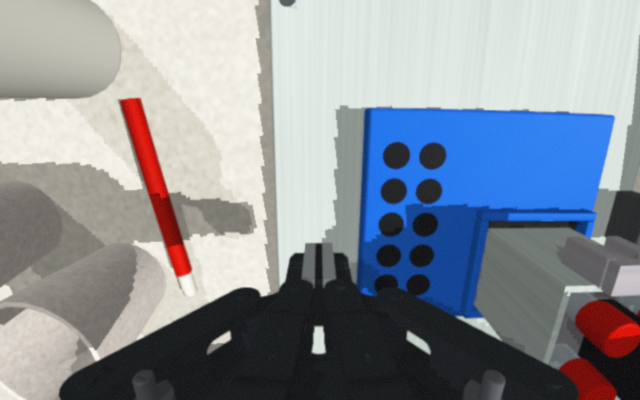

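The closed fingers are beside the carrier's -y edge, which is at column ~365 in the wrist view. I'll compute the gap and the position along the edge.

```bash
python3 - <<'E'
from h import *
np.set_printoptions(precision=4,suppress=True)
d=load('wrist16');s=env.sense();R=s['orientation']
P=[onz(d,q,.032) for q in [(369.5,111),(614,115.5),(368,200)]]
for p in P: print(p,R.T@(p-s['ee_pos'])*1000)
v=P[1]-P[0];print(np.linalg.norm(v),np.degrees(np.arctan2(v[1],v[0])))
E
```

```text
[ 0.449  -0.3517  0.032 ] [72.2327 27.0687 25.8747]
[ 0.4664 -0.216   0.032 ] [ 72.6319 163.8873  25.9353]
[ 0.497  -0.3567  0.032 ] [23.9505 28.3449 25.8379]
0.13681922053248738 82.7046294234788
```

Call:
carry_out([
  [0,-0.15,0,0.6,0],
  [0,0,0,0.7,0],
  [0,0,0,0.3,0],
  [0,0,0,0,0],
  [0,0,0.15,0,0],
  [0,0,0.15,0,0],
  [0,0,0.15,0,0],
  [0,0,0.15,0,0],
  [0,0,0.15,0,0],
  [0,0,0.15,0,0],
  [0,0,0.15,0,0],
  [0,0,0,0,0],
])

```text
time: 26.85
ee_pos: [0.5252, -0.362, 0.0181]
orientation: [[-0.992, 0.129, -0.0], [0.129, 0.992, 0.0], [0.0, 0.0, -1.0]]
ft_force: [-0.8, 0.4, 0.2]
gripper_width: -0.0001
```

```bash
cat > lw.py <<'E'
from h import *
import sys
n=sys.argv[1]
np.set_printoptions(precision=4,suppress=True)
s=env.sense();im=cap('wrist','wrist'+n);cap('side','side'+n);print(s['time'],s['ee_pos'],s['ft_force'])
a=load('side'+n)['im'][190:330,220:410,::-1]
cv2.imwrite(f'pics/l{n}.png',np.vstack([im[:,:,::-1],np.pad(cv2.resize(a,None,fx=1.4,fy=1.4),((0,4),(0,640-266),(0,0)))]))
E
python3 lw.py 17
```

```text
26.85 [ 0.5252 -0.362   0.0181] [-0.8081  0.4193  0.1706]
```

View pics/l17.png

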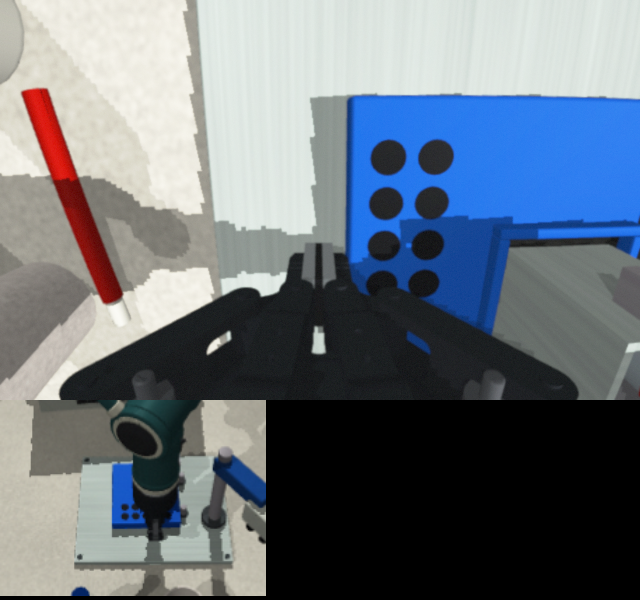

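```bash
python3 - <<'E'
from h import *
np.set_printoptions(precision=4,suppress=True)
d=load('wrist17');s=env.sense();R=s['orientation']
for q in [(352,99),(347.5,225)]: p=onz(d,q,.032); print(p,R.T@(p-s['ee_pos'])*1000)
h=np.array([.5262,-.2604]);ex=np.array([np.cos(-.134),np.sin(-.134)]);ey=np.array([-ex[1],ex[0]])
p=onz(d,(347.5,225),.032)[:2]-h; print('edge y in home frame (home=-70)',p@ey*1000)
E
```

```text
[ 0.4504 -0.3385  0.032 ] [ 76.9416  13.7208 -14.148 ]
[ 0.5028 -0.3458  0.032 ] [ 24.0998  13.2694 -14.1863]
edge y in home frame (home=-70) -87.78145717846496
```

The fingers are in contact and the carrier is square. About 18 mm remain to the end stop.

Call:
carry_out([
  [0,0,0.1,0,0],
  [0,0,0.12,0,0],
  [0,0,0.12,0,0],
  [0,0,0.12,0,0],
  [0,0,0.08,0,0],
  [0,0,0.04,0,0],
  [0,0,0,0,0],
])

```text
time: 27.65
ee_pos: [0.5271, -0.348, 0.018]
orientation: [[-0.992, 0.129, -0.0], [0.129, 0.992, 0.0], [0.0, 0.0, -1.0]]
ft_force: [0.0, 0.0, -0.1]
gripper_width: 0.0002
```

Call:
carry_out([
  [0,0,0.04,0,0],
  [0,0,0.04,0,0],
  [0,0,0,0,0],
])

```text
time: 27.95
ee_pos: [0.5274, -0.3463, 0.0181]
orientation: [[-0.992, 0.13, 0.0], [0.13, 0.992, 0.0], [-0.0, 0.0, -1.0]]
ft_force: [0.3, -1.1, -0.1]
gripper_width: -0.0
```

Call:
carry_out([
  [0,0,0.04,0,0],
  [0,0,0.04,0,0],
  [0,0,0,0,0],
])

```text
time: 28.25
ee_pos: [0.5276, -0.3446, 0.0181]
orientation: [[-0.992, 0.129, 0.0], [0.129, 0.992, -0.001], [-0.0, -0.001, -1.0]]
ft_force: [-0.4, -2.8, -1.5]
gripper_width: -0.0002
```

Call:
carry_out([
  [0,0,0.04,0,0],
  [0,0,0,0,0],
  [0,0,0,0,0],
])

```text
time: 28.55
ee_pos: [0.5276, -0.3444, 0.0181]
orientation: [[-0.992, 0.129, 0.0], [0.129, 0.992, -0.002], [-0.0, -0.002, -1.0]]
ft_force: [-0.7, -5.2, -0.9]
gripper_width: -0.0001
```

Call:
carry_out([
  [0,0,0.04,0,0],
  [0,0,0,0,0],
  [0,0,0,0,0],
])

```text
time: 28.85
ee_pos: [0.5278, -0.3444, 0.0183]
orientation: [[-0.992, 0.129, 0.001], [0.129, 0.992, -0.003], [-0.001, -0.003, -1.0]]
ft_force: [-1.5, -7.4, -2.7]
gripper_width: -0.0001
```

```bash
python3 lw.py 18; python3 - <<'E'
from h import *
np.set_printoptions(precision=4,suppress=True)
d=load('wrist18')
E
```

```text
28.85 [ 0.5278 -0.3444  0.0183] [-1.5269 -7.4364 -2.66  ]
```

View pics/l18.png

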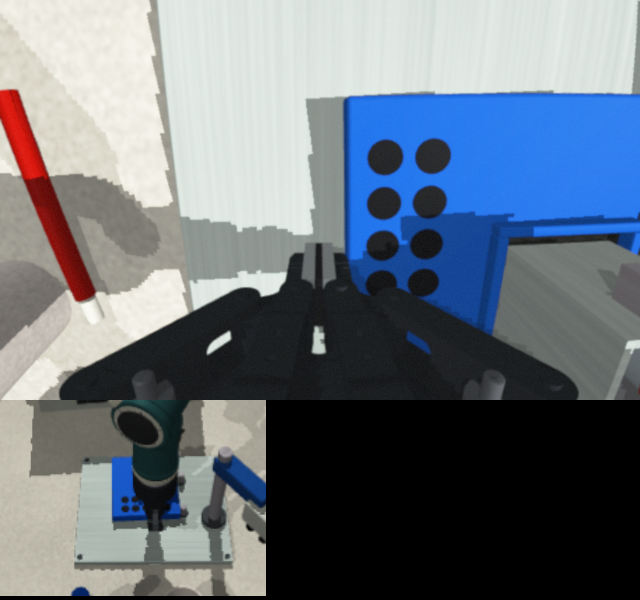

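The force rises to 7.4 N with no further travel, so the carrier is at the end stop. The edge computes to -69.5 mm in the home frame, where -70 is home. I'll back off, rise and check from above.

Call:
carry_out([
  [0,0,-0.3,0,0],
  [0,0,-0.6,-0.2,0],
  [0,0,-0.6,-1,0],
  [0,0,0,-1,0],
  [0,0,0,-1,0],
  [0,0,0,-1,0],
  [0,0,0,-1,0],
  [0,0,0,-1,0],
  [0,0.5,0,-1,0],
  [0,1,0,-1,0],
  [0,1,0,-1,0],
  [0,1,0,-1,0],
])

```text
time: 30.15
ee_pos: [0.4352, -0.3682, 0.2744]
orientation: [[-0.992, 0.129, 0.0], [0.129, 0.992, 0.001], [-0.0, 0.001, -1.0]]
ft_force: [0.2, -0.0, 0.2]
gripper_width: 0.0
```

Call:
carry_out([
  [0,1,0.8,-0.8,0],
  [0,1,0.8,0,0],
  [0,1,0.8,0,0],
  [0,0.5,0.8,0,0],
  [0,0,0,0,0],
  [0,0,0,0,0],
])

```text
time: 30.75
ee_pos: [0.3599, -0.2779, 0.2938]
orientation: [[-0.992, 0.129, 0.001], [0.129, 0.992, -0.001], [-0.001, -0.001, -1.0]]
ft_force: [1.1, 0.3, 0.0]
gripper_width: 0.0002
```

```bash
python3 look.py 19 s; python3 -c "
from h import *
cap('wrist','wrist19')"
```

```text
30.85 [ 0.3603 -0.2784  0.2934] [-0.6753 -0.1674  1.028 ] 82.55171992965677
```

View pics/l19.png

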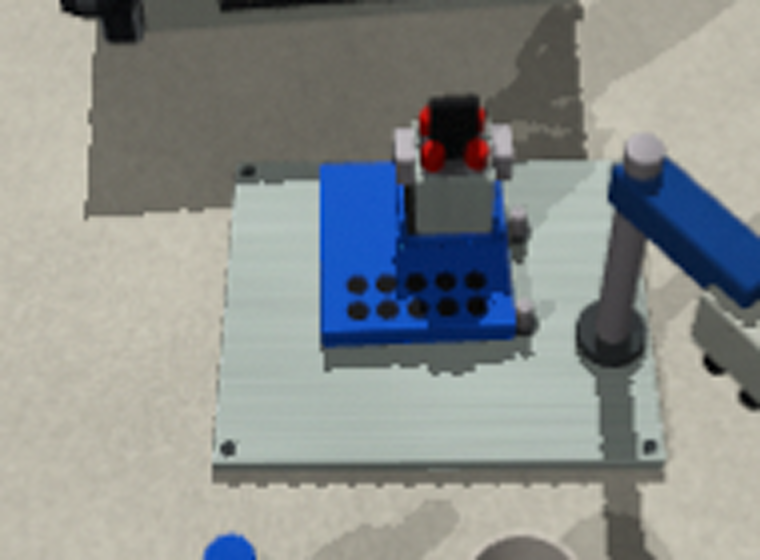

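View pics/wrist19.png

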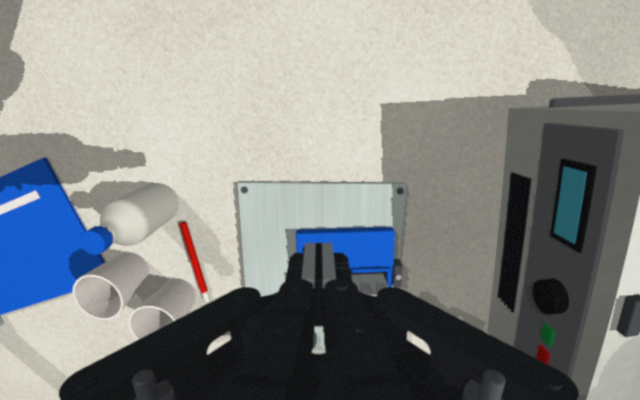

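The carrier is home in y, but the side view suggests a slight turn: its -y edge drops from (516,338) to (322,345), while it was level before this push. I'll look from above for a proper measurement.

Call:
carry_out([
  [0,-0.5,0,-1,0],
  [0,-1,0,-1,0],
  [0,-1,0,-0.5,0],
  [0,-1,0,0,0],
  [0,-1,0,0,0],
  [0,-1,0,0,0],
  [0,-1,0.3,0,0],
  [0,-1,0.3,0,0],
  [0,-0.8,0.3,0,0],
  [0,-0.5,0,0,0],
  [0,0,0,0,0],
  [0,0,0,0,0],
])

```text
time: 32.1
ee_pos: [0.5805, -0.2844, 0.3549]
orientation: [[-0.992, 0.13, -0.002], [0.13, 0.992, 0.0], [0.002, 0.0, -1.0]]
ft_force: [-0.3, -0.1, 0.3]
gripper_width: 0.0001
```

```bash
python3 - <<'E'
from h import *
s=env.sense();print(s['time'],s['ee_pos'])
im=cap('wrist','wrist20')
cv2.imwrite('pics/w20c.png',cv2.resize(im[40:260,180:420,::-1],None,fx=2.5,fy=2.5,interpolation=2))
E
```

```text
32.1 [ 0.58052987 -0.28436033  0.35490699]
```

View pics/w20c.png

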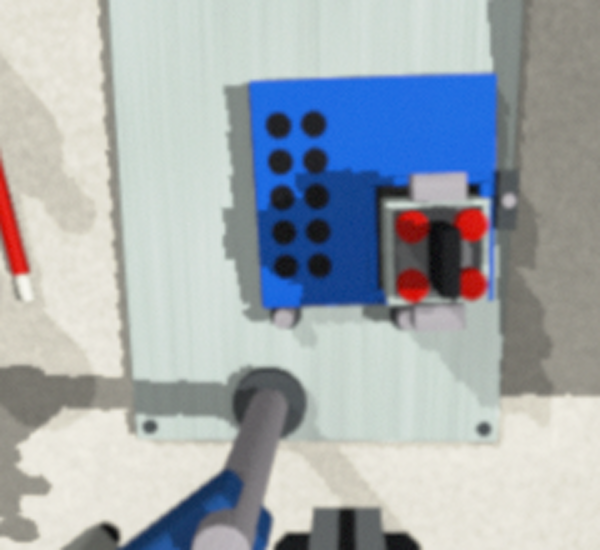

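```bash
cat > chk.py <<'E'
from fit import *
import sys
def chk(name,C,D,S,off=(180,40),f=2.5):
    d=load(name); g=lambda q,z: onz(d,(off[0]+q[0]/f,off[1]+q[1]/f),z)
    Pc=[g(q,.032) for q in C]; th,R,t,res=fit2([(-.065,-.07),(-.065,.07),(.065,-.07)],Pc); print('carrier yaw',np.degrees(th),t,'res mm',(res*1000).round(1).tolist())
    v=Pc[1]-Pc[0]; print(' -x edge angle',np.degrees(np.arctan2(v[1],v[0]))-90)
    Dw=[g(q,.036) for q in D]; v=Dw[1]-Dw[0]; print('dowel yaw',np.degrees(np.arctan2(v[1],v[0]))-90,'len',np.linalg.norm(v),[(R.T@(p[:2]-t)*1000).round(1) for p in Dw],'expect x 71')
    s=g(S,.036); print('stop screw in carrier',(R.T@(s[:2]-t)*1000).round(1))
    h=np.array([.5262,-.2604]); a=-.134; ex=np.array([np.cos(a),np.sin(a)]);ey=np.array([-ex[1],ex[0]]); print('carrier in home frame',(t-h)@ex*1000,(t-h)@ey*1000)
if __name__=='__main__':
    chk('wrist20',[(249,82),(496,74),(264,305)],[(285,318),(404,319)],(509,200))
E
python3 chk.py; python3 - <<'E'
from h import *
d=load('wrist20')['im'][90:190,270:390,::-1]
cv2.imwrite('pics/w20d.png',cv2.resize(d,None,fx=6,fy=6,interpolation=2))
E
```

```text
carrier yaw -5.703891010421294 [ 0.5229 -0.259 ] res mm [[1.2, 0.1], [1.0, -1.5], [-2.2, 1.5]]
 -x edge angle -5.662543839625727
dowel yaw -7.989649351743921 len 0.071324110584378 [array([ 70.2, -56.2]), array([73.1, 15.1])] expect x 71
stop screw in carrier [ 5.3 76.5]
carrier in home frame -3.4244289072027643 0.9763808923439413
```

View pics/w20d.png

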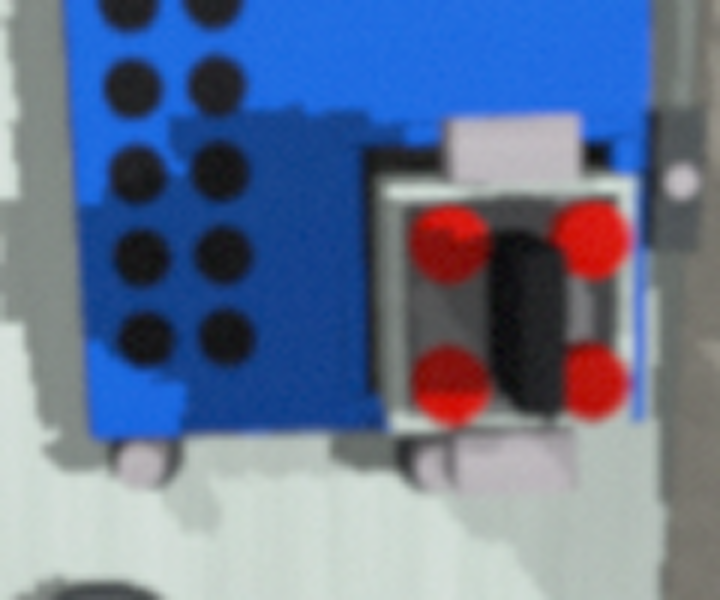

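The carrier touches the lower dowel but is turned about 2° (0.035 rad), leaving a gap of about 3 mm at the upper dowel. I'll mend it with another +x push placed between the dowels, then a light +y push closer to the carrier's middle.

Call:
carry_out([
  [0,0.6,0,0,0],
  [0,1,0.2,0,0],
  [0,1,0.3,0,0],
  [0,1,0.4,0,0],
  [0,1,0,0,0],
  [0,1,0,0,0],
  [0,0.5,0,0.6,0],
  [0,0,0,1,0],
  [0,0,0,1,0],
  [0,0,0,1,0],
  [0,0,0,1,0],
  [0,0,0,1,0],
])

```text
time: 33.35
ee_pos: [0.4316, -0.242, 0.2152]
orientation: [[-0.991, 0.131, 0.001], [0.131, 0.991, -0.001], [-0.001, -0.001, -1.0]]
ft_force: [1.1, -0.4, -0.0]
gripper_width: -0.0
```

Call:
carry_out([
  [0,0,0,1,0],
  [0,0,0,1,0],
  [0,0,0,1,0],
  [0,0,0,1,0],
  [0,0,0,1,0],
  [0,0,0,1,0],
  [0,0,0,0.8,0],
  [0,0,0,0.6,0],
  [0,0,0,0.4,0],
  [0,0,0,0,0],
  [0,0,0,0,0],
])

```text
time: 34.45
ee_pos: [0.4327, -0.2421, 0.0212]
orientation: [[-0.992, 0.13, 0.001], [0.13, 0.992, -0.001], [-0.001, -0.0, -1.0]]
ft_force: [0.8, 0.1, 0.2]
gripper_width: -0.0002
```

```bash
python3 look.py 21 s
```

```text
34.55 [ 0.4333 -0.2423  0.0217] [ 0.6922  0.211  -0.2725] 82.55351364347342
```

View pics/l21.png

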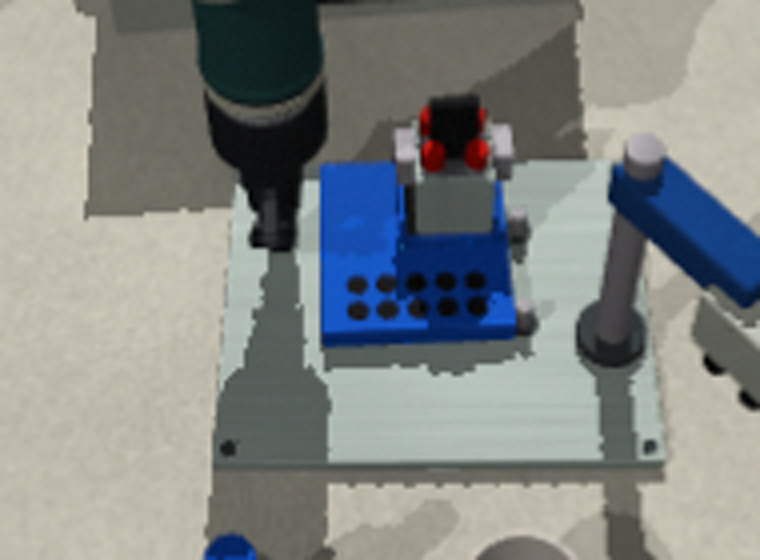

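Call:
carry_out([
  [0,-0.15,0,0.1,0],
  [0,-0.15,0,0,0],
  [0,-0.1,0,0,0],
  [0,-0.08,0,0,0],
  [0,-0.05,0,0,0],
  [0,-0.04,0,0,0],
  [0,-0.04,0,0,0],
  [0,0,0,0,0],
])

```text
time: 35.35
ee_pos: [0.4478, -0.2437, 0.018]
orientation: [[-0.992, 0.129, 0.0], [0.129, 0.992, -0.0], [-0.0, -0.0, -1.0]]
ft_force: [0.1, 0.2, 0.1]
gripper_width: -0.0002
```

Call:
carry_out([
  [0,-0.04,0,0,0],
  [0,-0.04,0,0,0],
  [0,0,0,0,0],
])

```text
time: 35.65
ee_pos: [0.4487, -0.2435, 0.0176]
orientation: [[-0.992, 0.129, -0.002], [0.129, 0.992, 0.001], [0.002, 0.001, -1.0]]
ft_force: [-2.6, 1.1, 1.0]
gripper_width: -0.0
```

Call:
carry_out([
  [0,-0.04,0,0,0],
  [0,0,0,0,0],
  [0,0,0,0,0],
])

```text
time: 35.95
ee_pos: [0.4496, -0.2434, 0.0175]
orientation: [[-0.992, 0.129, -0.002], [0.129, 0.992, 0.001], [0.002, 0.001, -1.0]]
ft_force: [-4.3, 2.7, 0.5]
gripper_width: 0.0003
```

Call:
carry_out([
  [0,-0.04,0,0,0],
  [0,0,0,0,0],
  [0,0,0,0,0],
])

```text
time: 36.25
ee_pos: [0.4506, -0.2435, 0.0174]
orientation: [[-0.992, 0.13, -0.002], [0.13, 0.992, 0.001], [0.002, 0.001, -1.0]]
ft_force: [-4.2, 2.4, -0.3]
gripper_width: 0.0001
```

Call:
carry_out([
  [0,-0.04,0,0,0],
  [0,0,0,0,0],
  [0,0,0,0,0],
])

```text
time: 36.55
ee_pos: [0.451, -0.2434, 0.0173]
orientation: [[-0.992, 0.129, -0.003], [0.129, 0.992, 0.002], [0.004, 0.001, -1.0]]
ft_force: [-6.3, 3.3, 1.1]
gripper_width: -0.0002
```

Call:
carry_out([
  [0,-0.04,0,0,0],
  [0,0,0,0,0],
  [0,0,0,0,0],
])

```text
time: 36.85
ee_pos: [0.451, -0.2434, 0.0171]
orientation: [[-0.992, 0.129, -0.005], [0.129, 0.992, 0.002], [0.005, 0.002, -1.0]]
ft_force: [-8.6, 1.2, 3.2]
gripper_width: 0.0001
```

```bash
python3 look.py 22 s
```

```text
36.95 [ 0.451  -0.2434  0.0171] [-8.7755  1.7969  3.1994] 82.57678951964465
```

View pics/l22.png

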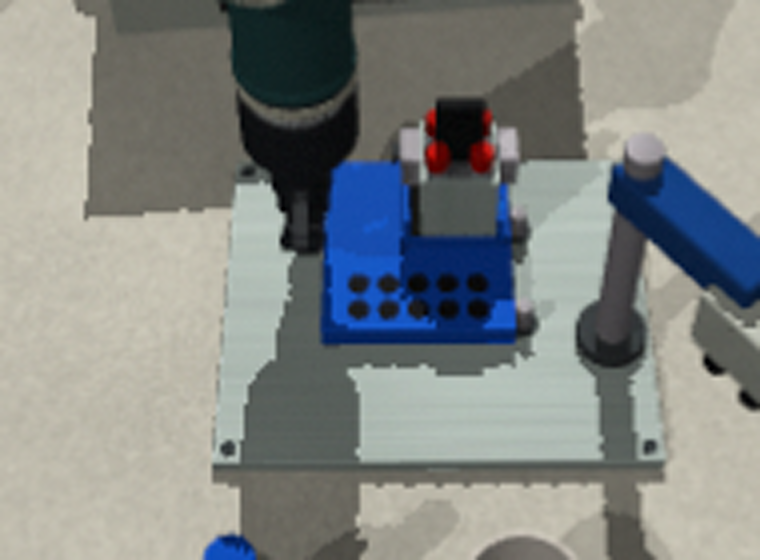

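The -y edge is level again and the force rises at a standstill, so both dowels are touching. I'll retreat and check from above.

Call:
carry_out([
  [0,0.4,0,0,0],
  [0,0.5,0,-0.4,0],
  [0,0,0,-1,0],
  [0,0,0,-1,0],
  [0,0,0,-1,0],
  [0,0,0,-1,0],
  [0,0,0,-1,0],
  [0,0,0,-1,0],
  [0,0,0,-1,0],
  [0,0,0,-1,0],
  [0,-0.5,0,-1,0],
  [0,-1,0,-1,0],
])

```text
time: 38.15
ee_pos: [0.4688, -0.2469, 0.2802]
orientation: [[-0.991, 0.13, 0.004], [0.13, 0.991, -0.002], [-0.004, -0.002, -1.0]]
ft_force: [-0.3, -0.8, -0.1]
gripper_width: -0.0002
```

Call:
carry_out([
  [0,-1,-0.3,-1,0],
  [0,-1,-0.3,-1,0],
  [0,-1,-0.3,-1,0],
  [0,-1,0,0,0],
  [0,-0.5,0,0,0],
  [0,0,0,0,0],
  [0,0,0,0,0],
])

```text
time: 38.85
ee_pos: [0.5764, -0.283, 0.3519]
orientation: [[-0.992, 0.129, -0.002], [0.129, 0.992, 0.001], [0.002, 0.001, -1.0]]
ft_force: [0.2, 0.5, -1.3]
gripper_width: -0.0
```

```bash
python3 - <<'E'
from h import *
s=env.sense();print(s['time'],s['ee_pos'],s['ft_force'])
im=cap('wrist','wrist23')
cv2.imwrite('pics/w23c.png',cv2.resize(im[40:260,180:420,::-1],None,fx=2.5,fy=2.5,interpolation=2))
E
```

```text
38.85 [ 0.57642572 -0.2829523   0.35189009] [ 0.18220567  0.48426966 -1.33644792]
```

View pics/w23c.png

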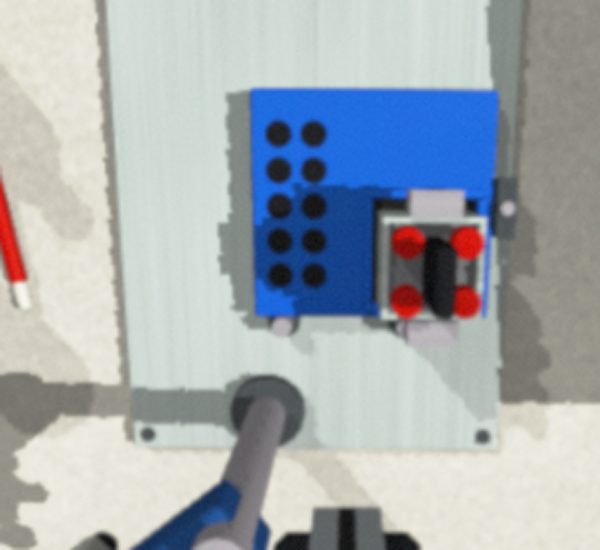

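```bash
python3 - <<'E'
from chk import *
chk('wrist23',[(251,89),(497.5,91),(257,315)],[(282,326),(402,329)],(508,208))
d=load('wrist23'); g=lambda q,z: onz(d,(180+q[0]/2.5,40+q[1]/2.5),z)
h=np.array([.5262,-.2604]);a=-.134;ex=np.array([np.cos(a),np.sin(a)]);ey=np.array([-ex[1],ex[0]])
v=g((497.5,91),.032)-g((251,89),.032);print('edge len',np.linalg.norm(v))
C=np.mean([g(q,.116)[:2] for q in [(408,243),(468,243),(406,300),(465,301)]],0);print('bucket caps home frame',(C-h)@ex*1000,(C-h)@ey*1000,'expect 25,30')
im=d['im'][110:190,330:410,::-1];cv2.imwrite('pics/w23d.png',cv2.resize(im,None,fx=7,fy=7,interpolation=2))
E
```

```text
carrier yaw -7.755113869818606 [ 0.5256 -0.2598] res mm [[0.8, 0.6], [0.6, -1.7], [-1.4, 1.1]]
 -x edge angle -7.826294156827089
dowel yaw -8.934890555295922 len 0.07170326423588037 [array([ 69.3, -53.9]), array([70.8, 17.8])] expect x 71
stop screw in carrier [-0.3 77.1]
carrier in home frame -0.6815849518071416 0.4781805847785842
edge len 0.1377118204035111
bucket caps home frame 26.16834114415645 28.49118267060018 expect 25,30
```

View pics/w23d.png

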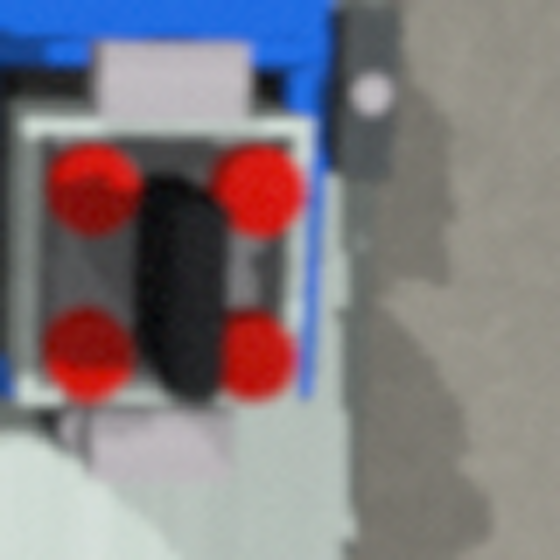

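The carrier is square: yaw is -7.8° against the station's -7.7°, and the offset from home is about (-0.7,+0.5) mm. The +y edge abuts the stop to within about 1 px. I'll take one closer look over the end stop to confirm the gap.

Call:
carry_out([
  [0,0,0.5,0,0],
  [0,0,1,0,0],
  [0,0,1,0,0],
  [0,-0.5,1,0.5,0],
  [0,-0.5,0.2,1,0],
  [0,0,0,1,0],
  [0,0,0,1,0],
  [0,0,0,1,0],
  [0,0,0,0.8,0],
  [0,0,0,0.4,0],
  [0,0,0,0,0],
  [0,0,0,0,0],
])

```text
time: 40.1
ee_pos: [0.6141, -0.1947, 0.2116]
orientation: [[-0.992, 0.129, 0.001], [0.129, 0.992, -0.0], [-0.001, -0.0, -1.0]]
ft_force: [-0.5, -0.6, -0.3]
gripper_width: -0.0005
```

```bash
python3 - <<'E'
from h import *
s=env.sense();print(s['time'],s['ee_pos'],s['ft_force'])
im=cap('wrist','wrist24');cap('side','side24')
cv2.imwrite('pics/w24.png',im[:,:,::-1])
E
```

```text
40.1 [ 0.61412995 -0.19466382  0.21156987] [-0.47325997 -0.56327221 -0.28314546]
```

View pics/w24.png

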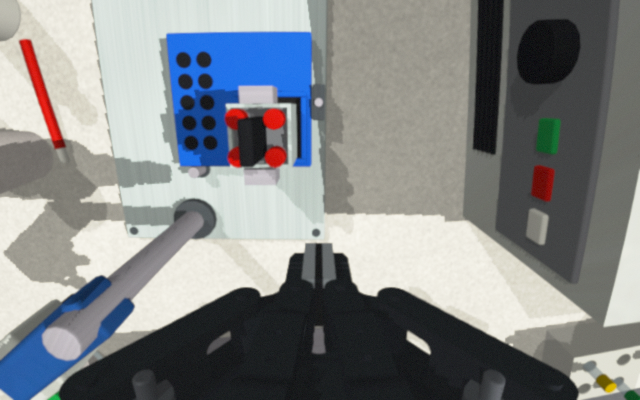

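```bash
python3 - <<'E'
from h import *
np.set_printoptions(precision=2,suppress=True)
d=load('wrist24');im=d['im']
cv2.imwrite('pics/w24d.png',cv2.resize(im[60:180,270:350,::-1],None,fx=5,fy=5,interpolation=cv2.INTER_NEAREST))
print(im[95,302:330].tolist()); print(im[104,302:330].tolist())
h=np.array([.5262,-.2604]);a=-.134;ex=np.array([np.cos(a),np.sin(a)]);ey=np.array([-ex[1],ex[0]])
for q in [(309.5,95),(311.5,95),(313,95)]: p=onz(d,q,.034)[:2]-h;print(q,p@ey*1000)
E
```

```text
[[28, 107, 225], [29, 107, 226], [29, 109, 227], [28, 107, 226], [29, 101, 218], [33, 108, 224], [35, 111, 227], [29, 101, 218], [31, 79, 162], [60, 78, 113], [83, 91, 97], [86, 91, 91], [87, 91, 94], [89, 94, 96], [88, 93, 96], [87, 92, 95], [87, 92, 98], [85, 91, 94], [88, 94, 97], [88, 96, 99], [90, 96, 98], [88, 93, 97], [94, 98, 100], [100, 104, 100], [111, 113, 107], [123, 123, 114], [126, 123, 116], [124, 122, 114]]
[[33, 113, 229], [31, 114, 234], [33, 117, 237], [30, 111, 230], [28, 98, 210], [30, 99, 208], [35, 95, 195], [21, 69, 146], [35, 65, 123], [58, 73, 104], [77, 84, 90], [77, 82, 83], [110, 111, 114], [163, 160, 165], [193, 190, 194], [205, 200, 206], [208, 200, 207], [211, 206, 212], [204, 199, 205], [180, 179, 183], [137, 136, 139], [98, 101, 102], [94, 99, 98], [103, 108, 103], [113, 114, 108], [123, 120, 111], [128, 125, 117], [128, 125, 117]]
(309.5, 95) 68.14883426769512
(311.5, 95) 70.10382180978596
(313, 95) 71.56998258769003
```

View pics/w24d.png

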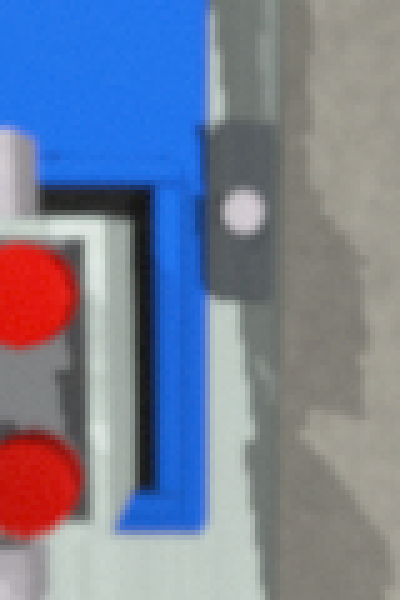

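The blue edge meets the stop block with no gap, and the bucket stands inside the nest lips. I'll check the other buckets and the bystanders, then hand in.

```bash
python3 - <<'E'
from h import *
d=load('side24')['im'];cv2.imwrite('pics/s24.png',d[:,:,::-1])
E
```

```text
(no output)
```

View pics/s24.png

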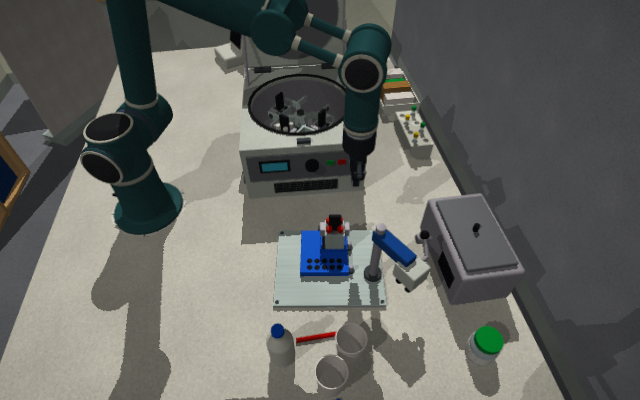

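The three other buckets still hang at (283,101), (322,117) and (291,122). The bottle, cups and pen are where they started, the carrier is home, and the arm is clear of everything.

```bash
python3 -c "
from workcell import env
print(env.finish_job(), env.sense()['time'])"
```

```text
the job is handed in; nothing more can be done
the job is handed in; nothing more can be done
```

I lifted the red bucket straight up off its pins, set it down in the nest and released it. I then pushed the loaded carrier home with the finger tips: +x to the dowels, +y to the end stop. The job was handed in at about 40 s of the 72 s, and the hand-in gave no verdict.

**One check failed along the way.** After the +y push the carrier had turned about 2° (0.035 rad, over the 0.03 limit), with a gap of about 3 mm at the upper dowel. I pushed again in +x between the dowels until the force rose to 9 N with no movement. I did not find out why it turned.

**Last checks:**
- **Carrier position:** it measured about (-0.7, +0.5) mm from home, at -7.8° yaw. The station's yaw is -7.7° from the bed corners. The dowel line in the same picture gave -8.9°, which I put down to pixel error because the carrier had been pressed against both dowels.
- **End stop:** in the close-up the carrier's edge meets the stop with no visible gap.
- **Bucket:** it is upright and seated between the nest lips, about 2–3 mm off centre, within the nest's play and the 6 mm limit.
- **Everything else:** the other three buckets hang on their pins, the cups, bottle and pen have not moved, and the arm touches nothing.

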